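# Try the quick-release screws in their gauge nuts and keep the free ones

## Robot

A 7-joint arm with a two-finger parallel gripper is mounted at the origin on the work surface. World frame = base frame: x ahead of the robot, y to its left, z up, the work surface at z = 0. Lengths are in m, angles in rad, forces in N, time in s.
With the tool pointing down it reaches from about 0.4 to 0.875 m from the base axis. Payload 19.3 kg.
Tool frame: the origin (TCP) lies on the front face of the gripper's body, between the roots of the fingers; the fingertips stand 73 mm ahead of it and the grasp point (between the pads) lies 54 mm ahead of it; z points along the fingers, y is the direction in which the jaws open and shut (so a half turn about z gives the same grasp; the last joint's range is limited). The gripper opens to 85 mm and grips with 20 to 120 N. Pads are 22 mm wide; open, the fingers measure 114 mm over their backs; the gripper's body (76 mm by 85 mm) begins 54 mm behind the grasp point. The pads swing forward as they close: fully open they stand 13 mm farther back than shut.
Start: joints at [-1.192, 0.521, -0.036, 1.599, 0.021, 1.021, -0.113], TCP at [0.271, 0.563, 0.304] pointing down, gripper open.
Joint ranges: [-2.91, 2.91], [-0.3, 2.13], [-1.5, 1.42], [0.17, 2.43], [-1.26, 4.41], [0.16, 1.93], [-2.52, 2.52]. Speed limits (rad/s): [1.89, 1.89, 2.39, 2.39, 3.01, 3.01, 3.01].

## Interface

Orientations are given as [roll, pitch, yaw] about the fixed x, y, z axes, in that order (R = Rz(yaw) Ry(pitch) Rx(roll)).
In Python, from workcell import bot gives the robot as it stands.
- The arm moves only by the shell command python3 -m crank 'ROWS' [OPENING] [FORCE]. ROWS is a JSON object of lists of equal length, an entry for each row: "travel": the shift along the world's x, y, z in cm, a list of three; "rot": the turn, a rotation vector about the world's x, y, z in degrees, a list of three. A call has 1 to 8 rows; each row is the pose to reach, as a shift and turn from the pose commanded when the call began; what a row does not reach only later rows make up. A row lasts 1/10 s, in which the tool goes at most 50 mm and 8.59 degrees, less where a joint would pass 70% of its speed; a pose out of reach is approached as far as the arm can. A call with a gripper value outside its range is refused whole. OPENING is the opening, from -1 (shut) to 1 (fully open), so that 0 is half open, set as the call begins (- or left out, the last holds). The fingers move at their own pace and stop on an object; FORCE is the grip in N (left out, the last holds). Time passes only in rows, so rows that repeat a pose let the fingers close. It gives the time, the measured TCP pose, the force and the opening at its end, in the units of the state.
- bot.observe(): the state, without advancing time (a new reading comes with each control period).
- bot.grab_frame(name): name is "scene" or "top" or "wrist"; returns the picture (420x560x3 uint8, red, green, blue); there is no depth.
- bot.camera_model(name): a dict with "fx", "fy", "cx", "cy" (pixels), "R" (3x3) and "t" (3): a world point X has camera coordinates R X + t. Camera axes: x right, y down, z forward; pixel columns grow to the right and rows downward; lengths in m; the calibration is good to about 2 mm. A picture is of the moment at which its call begins: read the wrist's pose just before it. camera_model takes no time and is no camera call; for the wrist camera it gives the pose at the moment of the call.
- bot.job_done(): hands the job in, once; it reports no verdict.
Trained networks look in the newest picture that a camera, given by its name, has taken for a name from the list of things; names that differ only in an ending like _2 or _b are one class to them, and where a whole thing is asked for, a point or a joint stands for the part that bears it (a point fixed in the world has none). Each returns a list of dicts, best first, with "conf" (0 to 1); they miss things now and then, are a little off and sometimes report something else, mostly with a low value. They report only what shows in the picture. A call takes as long as a camera call. They do not tell look-alikes from the thing itself.
- bot.silhouettes(camera, thing): "pixels" (420x560 bool, what is visible of it) and "box" ([centre column, centre row, width, height] in pixels, round what is visible of it).
The state is a dict: "clock": time; "qpos": joint angles; "qd": joint speeds; "joint_efforts": joint torques, N m; "position": TCP position; "tool_rot": TCP orientation; "force": force on the tool from outside, world axes, zero at the start; "moment": the same for the moment, N m; "grip_width": finger opening in m.
Only numpy, scipy, OpenCV 4.12 (cv2) and the standard library are available. Lean on these libraries where they do the work, as an engineer would, in place of code of your own. Each camera call takes 0.05 s, during which the arm holds its last target.

## Task

First try each of the three thumb screws in its gauge nut: turn it a quarter turn, either way, and leave it where it gets to; if it binds, stop and leave it there, at the end of its small play. When all three have been tried, draw out the ones that turned freely and put them down inside the tray (no dropping from a height), leaving the one that bound seated in its nut. Leave everything else on the bench where it is.

Things in the scene. Friction and masses are not known exactly. Their poses are not given: they have to be found in the camera images.
- screw_a: Screw A. All three screws look alike: flat grip tab 28 wide (along own y), 10 thick (x), 22 tall, on an 8 mm stem; below it a flange 32 dia, 3 thick; below that an 8 mm shank. Origin: on the axis in the flange's underside. Own z runs up the axis: flange top z=3, tab z=14 to 36, shank end z=-29 mm; a 22 mm cross-pin (along y) at z=-9. Loose, about 60 g.
- screw_b: Screw B, same shape as A. Each screw starts seated in the nut of its letter, flange flat on the nut's face, tab crosswise (own y along the nut point's y). So placed its cross-pin is caught in the nut and it cannot be pulled out. A screw that turns freely (drag under 0.1 Nm, either way, no stop) can be drawn straight out along the axis when turned 65 to 115 degrees from the start.
- screw_c: Screw C, same shape as A. One of the three, any of them, is bad: the bad screw binds hard (over 0.3 Nm) after 15 to 22 degrees of play either way and stays locked in its nut; it looks the same from outside.
- nut_a (a point): Mouth of gauge nut A: fixed steel hexagon nut, 44 mm across flats, 30 tall, on a grey foot 95 x 75 mm. The point is on the nut's axis in its upper face, 77 mm above the bench. Its z points out of the nut along the axis, which leans 32 degrees from vertical, roughly towards the robot (to the station's own -x, up to 17 degrees off the world's -x); its y is horizontal.
- nut_b (a point): Mouth of gauge nut B, same as gauge nut A.
- nut_c (a point): Mouth of gauge nut C, same as gauge nut A.
- tray: Keep tray: open aluminium tray, 170 (its x) x 130 (its y) x 30 mm tall outside, walls and floor 3 mm, fixed to the bench; origin in the centre of its underside, at bench level.
- spanner: Small steel spanner, 115 x 26 x 7 mm, loose, origin under the middle of its shank. A bystander, not part of the job; leave it where it is.
- spare_ring: Brass ring 44 dia, 12 tall, loose, origin under its centre. A bystander, not part of the job; leave it where it is.
- screwdriver: Screwdriver lying on the bench, loose, about 200 mm long, origin about its middle. A bystander, not part of the job; leave it where it is.
- oil_bottle: White oil bottle 44 dia, 110 tall, loose, origin under its centre. A bystander, not part of the job; leave it where it is.
- end_cap: Aluminium end cap 60 dia, 26 tall, loose, origin under its centre. A bystander, not part of the job; leave it where it is.
- parts_carton: Cardboard carton 60 x 80 x 35 mm, loose, origin under its centre. A bystander, not part of the job; leave it where it is.
There are look-alikes about, which are no part of the job. What is shaped like the screw_c but purple or yellow is not meant.

How it is judged:
On the way:
1. all three screws tried and still seated in their nuts: the two free ones turned at least 57 degrees, the one that binds at least 5 degrees, from crosswise (distance between screw_a and nut_a below 0.008 m and distance between screw_b and nut_b below 0.008 m and distance between screw_c and nut_c below 0.008 m and angle between the y axis of screw_a and the y axis of nut_a, either way round above 0.085 rad and angle between the y axis of screw_b and the y axis of nut_b, either way round above 0.085 rad and angle between the y axis of screw_c and the y axis of nut_c, either way round above 0.085 rad and ((angle between the y axis of screw_a and the y axis of nut_a, either way round above 1 rad and angle between the y axis of screw_b and the y axis of nut_b, either way round above 1 rad) or (angle between the y axis of screw_b and the y axis of nut_b, either way round above 1 rad and angle between the y axis of screw_c and the y axis of nut_c, either way round above 1 rad) or (angle between the y axis of screw_a and the y axis of nut_a, either way round above 1 rad and angle between the y axis of screw_c and the y axis of nut_c, either way round above 1 rad))), for 0.2 s.
At the end, for the whole second after the job is handed in: The two screws that turn freely (the third, bad, cannot be drawn out) lie at rest with their flange centre within the tray's outline and less than 35 mm above the bench; the screw that binds is still seated in its own nut (within 8 mm) (((x of screw_a in the frame of tray between -0.085 and 0.085 m and y of screw_a in the frame of tray between -0.065 and 0.065 m and z of each of screw_a, screw_b in the frame of tray below 0.035 m and linear speed of each of screw_a, screw_b below 0.03 m/s and x of screw_b in the frame of tray between -0.085 and 0.085 m and y of screw_b in the frame of tray between -0.065 and 0.065 m and distance between screw_c and nut_c below 0.008 m) or (x of screw_b in the frame of tray between -0.085 and 0.085 m and y of screw_b in the frame of tray between -0.065 and 0.065 m and z of each of screw_b, screw_c in the frame of tray below 0.035 m and linear speed of each of screw_b, screw_c below 0.03 m/s and x of screw_c in the frame of tray between -0.085 and 0.085 m and y of screw_c in the frame of tray between -0.065 and 0.065 m and distance between screw_a and nut_a below 0.008 m) or (x of screw_a in the frame of tray between -0.085 and 0.085 m and y of screw_a in the frame of tray between -0.065 and 0.065 m and z of each of screw_a, screw_c in the frame of tray below 0.035 m and linear speed of each of screw_a, screw_c below 0.03 m/s and x of screw_c in the frame of tray between -0.085 and 0.085 m and y of screw_c in the frame of tray between -0.065 and 0.065 m and distance between screw_b and nut_b below 0.008 m))); the robot touches nothing.
It fails at once if a bystander moved by more than 30 mm (distance of any of spanner, spare_ring, screwdriver, oil_bottle, end_cap, parts_carton from where it was at the start of the episode above 0.03 m).
It fails at once if a screw falls faster than 1.4 m/s (dropped from about 10 cm) while not held ((linear speed of screw_a above 1.4 m/s and contact force between the fingers and screw_a below 0.05 N) or (linear speed of screw_b above 1.4 m/s and contact force between the fingers and screw_b below 0.05 N) or (linear speed of screw_c above 1.4 m/s and contact force between the fingers and screw_c below 0.05 N)).
It also fails if it takes over 72 s, if anything falls off the work surface, if the arm or the gripper's body presses on something with over 40 N, if the wrist force passes 120 N, or if a joint passes its speed limit or range.

## Working session

There is one attempt and no reset: what is moved stays moved. The work goes in short steps, Python scripts to look and compute and a shell command to move; the robot and the scene stay as the last step left them, time stands still between calls to the robot, and variables do not carry over. Pictures are saved under pics/ and viewed, and the job is handed in when it is done.

```bash
ls; mkdir -p pics
python3 - <<'E'
from workcell import bot
import cv2
print(bot.observe())
for n in ["scene","top","wrist"]:
    im=bot.grab_frame(n); cv2.imwrite(f"pics/{n}0.png",im[:,:,::-1])
    m=bot.camera_model(n); print(n,m)
E
```

```text
pics
{'clock': 0.0, 'qpos': array([-1.19219956,  0.52200002, -0.03634857,  1.59999488,  0.02119913,
        1.0210769 , -0.11279137]), 'qd': array([ 0.00161582,  0.00130731, -0.00114626, -0.00158394, -0.00124442,
       -0.00067081, -0.00010514]), 'joint_efforts': array([-1.34264599e-03, -9.27120996e+01,  1.97911732e+00, -3.69962633e+01,
        1.77399558e-02,  7.79947004e-03, -2.09389412e-06]), 'position': array([0.27108592, 0.5628765 , 0.30333886]), 'tool_rot': array([-3.14050038e+00,  6.58150327e-05,  2.69281225e+00]), 'force': array([-0.48341048,  0.09746449,  0.39657717]), 'moment': array([ 0.02787631, -0.05765814,  0.00176549]), 'grip_width': 0.0855163813236966}
scene {'fx': 406.3443735821355, 'fy': 406.3443735821355, 'cx': 279.99833412473765, 'cy': 206.83486415983472, 'R': array([[ 0.6857726 ,  0.72752632, -0.0205279 ],
       [ 0.42530246, -0.42346301, -0.79987305],
       [-0.5906215 ,  0.53980045, -0.59981806]]), 't': array([-0.36453871, -0.21541271,  1.24133773])}
top {'fx': 452.5058327690489, 'fy': 452.5058327690489, 'cx': 284.2505447097942, 'cy': 205.7008249625561, 'R': array([[-0.02625361, -0.99964715, -0.00404099],
       [-0.99333441,  0.02654126, -0.1121709 ],
       [ 0.11223857,  0.00106917, -0.99368071]]), 't': array([-0.03020525,  0.55826895,  0.89072715])}
wrist {'fx': 320.013400032218, 'fy': 320.013400032218, 'cx': 282.30057204161176, 'cy': 213.6282790018152, 'R': array([[ 0.43401487,  0.90090515, -0.00099754],
       [ 0.85111376, -0.40966414,  0.32829964],
       [ 0.29535818, -0.14333595, -0.9445731 ]]), 't': array([-0.62450994, -0.04361088,  0.38190331])}
```

View pics/scene0.png

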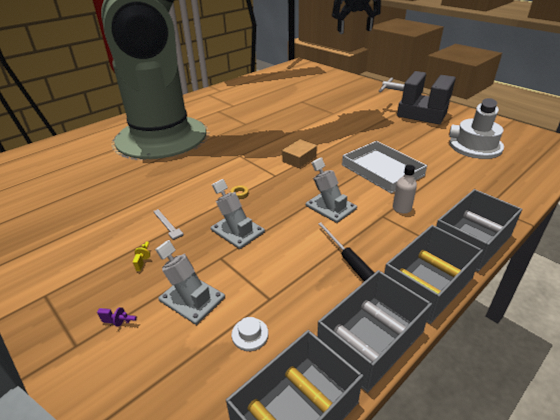

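View pics/top0.png

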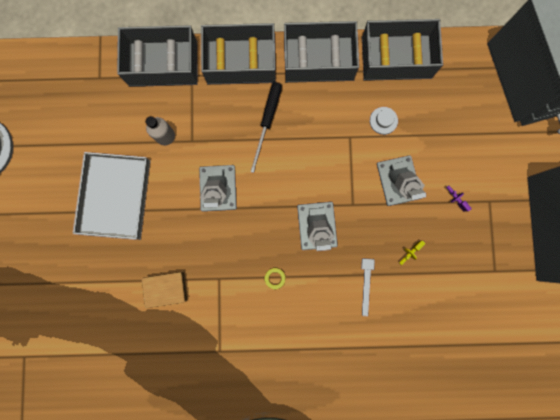

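View pics/wrist0.png

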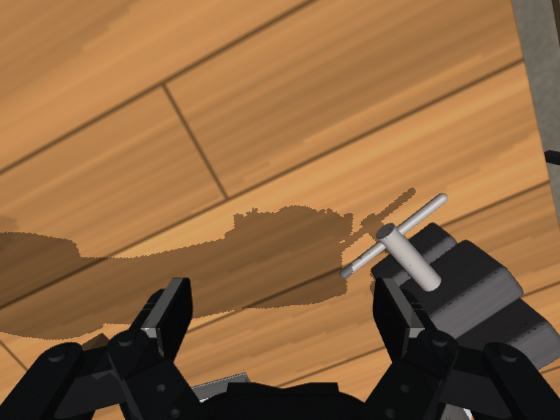

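The three stations show in the top view near (217,188), (319,227) and (403,181). The tray is at (112,196), and the purple and yellow look-alikes are at the right. Next I'll get masks and close crops.

Run:
```python
from workcell import bot
import cv2, numpy as np
for n in ["scene","top"]:
    im=bot.grab_frame(n)
    r=bot.silhouettes(n,"screw_a")
    for i,d in enumerate(r): print(n,d["conf"],d["box"],d["pixels"].sum())
    np.save(f"m_{n}.npy",np.array([d["pixels"] for d in r])); np.save(f"im_{n}.npy",im)
    t=bot.silhouettes(n,"tray")
    for d in t: print("tray",n,d["conf"],d["box"])
    np.save(f"t_{n}.npy",np.array([d["pixels"] for d in t]))
c=cv2.imread("pics/top0.png")
out=[c[150:220,185:255],c[190:260,285:355],c[145:215,370:440]]
a=np.hstack([cv2.resize(o,(260,260),interpolation=cv2.INTER_CUBIC) for o in out])
s=cv2.imread("pics/scene0.png")
out=[s[150:230,290:370],s[170:250,200:280],s[235:325,150:240]]
b=np.hstack([cv2.resize(o,(260,260),interpolation=cv2.INTER_CUBIC) for o in out])
cv2.imwrite("pics/crops.png",np.vstack([a,b]))
print(bot.observe()["clock"])
```

```text
scene 0.93 [116.5, 315.9, 36.4, 18.9] 432
scene 0.92 [166.9, 254.7, 24.1, 24.3] 298
scene 0.73 [220.4, 188.0, 12.9, 18.6] 182
scene 0.59 [139.6, 257.2, 17.7, 33.4] 271
scene 0.48 [319.5, 168.5, 15.8, 17.8] 158
tray scene 0.94 [382.4, 166.9, 81.7, 48.8]
tray scene 0.33 [220.7, 191.1, 17.0, 19.9]
top 0.83 [415.9, 190.8, 15.8, 16.5] 270
top 0.81 [323.9, 239.8, 21.6, 28.3] 299
top 0.79 [459.3, 196.8, 24.4, 25.6] 238
top 0.6 [211.3, 200.6, 18.5, 17.9] 220
top 0.58 [411.4, 250.6, 25.4, 26.0] 229
top 0.39 [112.2, 196.4, 79.1, 90.0] 5636
tray top 0.74 [112.8, 198.0, 77.7, 88.2]
tray top 0.2 [368.9, 287.8, 16.1, 57.8]
0.45
```

View pics/crops.png

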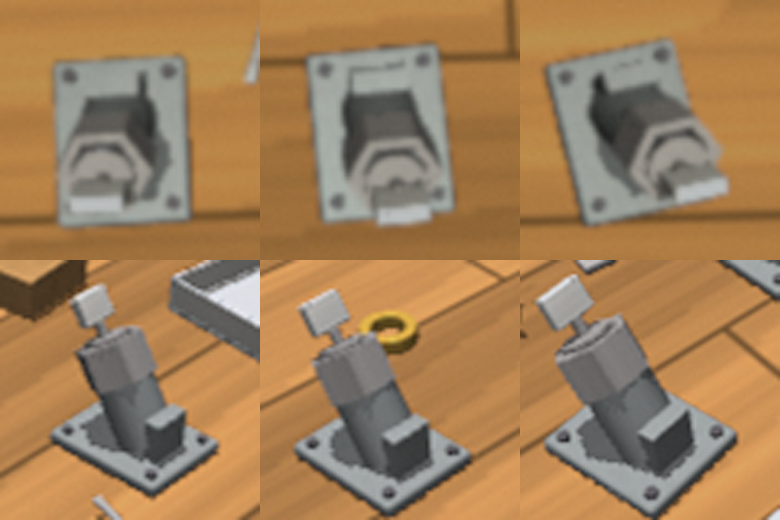

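Run:
```python
import cv2, numpy as np
t=np.load("im_top.npy")[:,:,::-1]; s=np.load("im_scene.npy")[:,:,::-1]
def cr(im,x,y,w): 
    o=cv2.resize(im[y:y+w,x:x+w],(260,260),interpolation=cv2.INTER_NEAREST); return o
a=np.hstack([cr(t,195,180,32),cr(t,307,222,32),cr(t,398,175,32)])
b=np.hstack([cr(s,305,155,32),cr(s,205,176,32),cr(s,152,238,32)])
cv2.imwrite("pics/tabs.png",np.vstack([a,b]))
from workcell import bot
for n in("scene","top"):
    m=bot.camera_model(n); print(-np.array(m["R"]).T@m["t"])
```

```text
[ 1.07476697 -0.49608248  0.56479076]
[ 0.45378082 -0.04596409  0.94759786]
```

View pics/tabs.png

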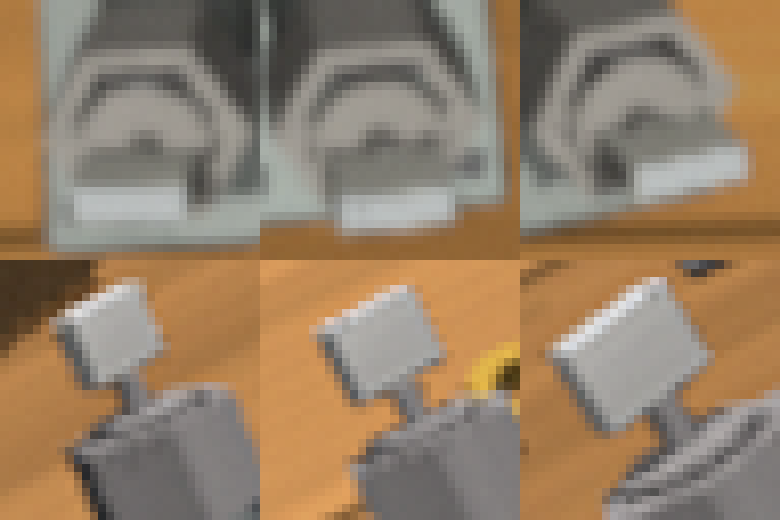

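```bash
cat > h.py <<'E'
import numpy as np
from workcell import bot
from scipy.optimize import least_squares
def nutR(p,lean=32):
    l=np.radians(lean)
    z=np.array([-np.sin(l)*np.cos(p),-np.sin(l)*np.sin(p),np.cos(l)]);y=np.array([-np.sin(p),np.cos(p),0])
    return np.stack([np.cross(y,z),y,z],1)
def proj(m,X):
    c=np.asarray(X)@np.array(m["R"]).T+m["t"]
    return np.stack([m["fx"]*c[:,0]/c[:,2]+m["cx"],m["fy"]*c[:,1]/c[:,2]+m["cy"]],1)
E
cat > fit.py <<'E'
from h import *
mt=bot.camera_model("top"); ms=bot.camera_model("scene")
k=8.125
T=[([(72,187),(186,187),(186,221),(72,221)],(195,180)),([(75,194),(192,191),(195,228),(82,235)],(307,222)),([(113,168),(226,143),(229,175),(116,200)],(398,175))]
S=[([(68,68),(145,28),(162,88),(92,126)],(305,155)),([(72,72),(152,30),(182,92),(98,140)],(205,176)),([(50,98),(148,22),(190,95),(93,172)],(152,238))]
# top view: left=+y, up=+x
Tm=np.array([[5,14,36],[5,-14,36],[-5,-14,36],[-5,14,36]])/1000
Sm=np.array([[5,-14,36],[5,14,36],[5,14,14],[5,-14,14]])/1000
for (t,to),(s,so),g in zip(T,S,[(.4,.1),(.4,-.1),(.45,-.3)]):
    t=np.array(t)/k+to-.5; s=np.array(s)/k+so-.5
    def f(q,full=False):
        R=nutR(q[2]); o=np.array([q[0],q[1],.077])
        a=proj(mt,o+Tm@R.T)-t; b=proj(ms,o+Sm@R.T)-s
        return np.r_[a.ravel(),b.ravel()]
    r=least_squares(f,[*g,0]); print(r.x, np.degrees(r.x[2])); print(r.fun[:8].reshape(-1,2).round(1).tolist(),r.fun[8:].reshape(-1,2).round(1).tolist())
E
python3 fit.py
```

```text
[ 0.57301707  0.09126781 -0.05635957] -3.229165515042968
[[-0.3, -0.3], [0.7, 0.1], [0.9, 0.8], [0.0, 0.3]] [[0.2, -1.6], [-0.1, -1.0], [1.1, 0.9], [0.7, 0.7]]
[ 0.48758725 -0.11528034  0.02127337] 1.2188742696863777
[[0.3, 0.4], [1.0, 0.1], [0.6, 0.2], [-0.5, 0.0]] [[-0.6, -0.9], [0.4, -1.1], [1.1, 0.9], [0.7, 0.5]]
[ 0.57915796 -0.29387621  0.19176206] 10.987156736245092
[[0.2, -0.1], [0.8, -0.2], [0.7, 0.6], [0.1, 0.7]] [[-0.7, -0.9], [0.1, -0.9], [1.5, 0.9], [0.9, 0.9]]
```

```bash
cat >> h.py <<'E'
def back(m,uv,z):
    uv=np.atleast_2d(uv); R=np.array(m["R"]);c=-R.T@m["t"]
    d=np.c_[(uv[:,0]-m["cx"])/m["fx"],(uv[:,1]-m["cy"])/m["fy"],np.ones(len(uv))]@R
    return c+d*((z-c[2])/d[:,2])[:,None]
E
python3 - <<'E'
from h import *
import cv2
mt=bot.camera_model("top")
C=[([(54,62),(184,56),(190,217),(60,226)],(185,150)),([(46,56),(176,44),(195,208),(62,222)],(285,190)),([(26,64),(150,40),(205,200),(68,222)],(370,145))]
for c,o in C:
    p=back(mt,np.array(c)/3.714+o-.5,.006)[:,:2]
    l=p[0]-p[3]; r=p[1]-p[2]; tp=p[0]-p[1]; b=p[3]-p[2]
    print(p.mean(0),[np.linalg.norm(v).round(4) for v in (l,r,tp,b)],[np.degrees(np.arctan2(v[1],v[0])).round(1) for v in(l,r)],[np.degrees(np.arctan2(-v[0],v[1])).round(1) for v in (tp,b)])
m=np.load("t_top.npy")[0]
print(cv2.minAreaRect(np.argwhere(m)[:,::-1].astype(np.float32)))
bx=cv2.boxPoints(cv2.minAreaRect(np.argwhere(m)[:,::-1].astype(np.float32)))
p=back(mt,bx,.02); print(p, p.mean(0))
E
```

```text
[0.60320058 0.09480855] [np.float64(0.0941), np.float64(0.0924), np.float64(0.0742), np.float64(0.0734)] [np.float64(1.8), np.float64(1.3)] [np.float64(1.1), np.float64(2.5)]
[ 0.51776928 -0.11154032] [np.float64(0.0936), np.float64(0.0927), np.float64(0.0737), np.float64(0.0746)] [np.float64(3.8), np.float64(4.4)] [np.float64(3.8), np.float64(4.5)]
[ 0.60853026 -0.28938548] [np.float64(0.0931), np.float64(0.0962), np.float64(0.0723), np.float64(0.0785)] [np.float64(11.9), np.float64(15.5)] [np.float64(9.5), np.float64(7.6)]
((111.64619445800781, 195.2347412109375), (69.02584838867188, 83.30010223388672), 6.241915225982666)
[[0.51400619 0.39043077 0.02      ]
 [0.68715895 0.37597178 0.02      ]
 [0.66721939 0.23192759 0.02      ]
 [0.49490171 0.24929304 0.02      ]] [0.59082156 0.31190579 0.02      ]
```

```bash
cat >> h.py <<'E'
from scipy.spatial.transform import Rotation as Ro
ST={1:(.573,.0913,np.radians(1.5)),2:(.4876,-.1153,np.radians(4)),3:(.5792,-.2939,np.radians(12))}
def goal(s,dist,turn=0,flip=False):
    """tool pose: z=-nut z, tool y=nut x turned by `turn` deg about nut z; dist = grasp height along axis mm"""
    x,y,p=ST[s]; N=nutR(p)@Ro.from_euler('z',turn,degrees=True).as_matrix()
    ty=N[:,0]*(-1 if flip else 1); tz=-N[:,2]
    R=np.stack([np.cross(ty,tz),ty,tz],1)
    return np.array([x,y,.077])+nutR(p)[:,2]*(dist+54)/1000,R
def delta(s,dist,turn=0,flip=False):
    o=bot.observe(); P,R=goal(s,dist,turn,flip)
    R0=Ro.from_euler('xyz',o["tool_rot"]).as_matrix()
    rv=Ro.from_matrix(R@R0.T).as_rotvec(degrees=True)
    print("travel cm",((P-o["position"])*100).round(2).tolist(),"rot",rv.round(1).tolist(),"|",np.linalg.norm(rv).round(1),"q7",o["qpos"][6].round(2),"t",o["clock"])
E
python3 - <<'E'
from h import *
for f in (0,1):
  for s in (1,2,3): delta(s,85,0,f)
E
```

```text
travel cm [22.82, -47.37, -10.9] rot [18.3, -28.2, -61.1] | 69.7 q7 -0.11 t 0.45
travel cm [14.29, -68.35, -10.9] rot [18.8, -27.7, -58.6] | 67.5 q7 -0.11 t 0.45
travel cm [23.6, -87.23, -10.9] rot [20.5, -26.0, -50.9] | 60.7 q7 -0.11 t 0.45
travel cm [22.82, -47.37, -10.9] rot [-32.1, -20.7, 113.7] | 119.9 q7 -0.11 t 0.45
travel cm [14.29, -68.35, -10.9] rot [-31.8, -21.6, 116.1] | 122.3 q7 -0.11 t 0.45
travel cm [23.6, -87.23, -10.9] rot [-31.1, -24.4, 123.7] | 129.9 q7 -0.11 t 0.45
```

```bash
python3 -m crank '{"travel":[[3,-6,0],[6,-12,0],[9,-18,0],[12,-24,0],[15,-30,0],[17,-35,0],[18,-39,0],[18,-42,0]],"rot":[[2.3,-3.5,-7.6],[4.6,-7,-15.2],[6.9,-10.5,-22.8],[9.2,-14,-30.4],[11.4,-17.6,-38],[13.7,-21.1,-45.6],[16,-24.6,-53.2],[18.3,-28.2,-61.1]]}' 1 40
python3 - <<'E'
from h import *
delta(1,85); print(bot.observe()["qpos"].round(2))
E
```

```text
clock: 1.25
position: [0.4353, 0.2004, 0.3042]
tool_rot: [2.592, 0.003, 1.615]
force: [2.6, 0.2, 0.5]
grip_width: 0.0854
travel cm [6.4, -11.1, -10.93] rot [0.2, -0.5, -1.0] | 1.2 q7 -1.26 t 1.25
[-1.36  0.2   0.72  2.31  0.69  0.3  -1.26]
```

```bash
python3 -m crank '{"travel":[[1.5,-4,-2],[3.5,-8,-5],[4.8,-9.8,-8],[4.8,-9.8,-8],[4.8,-9.8,-8]],"rot":[[0,0,0],[0,0,0],[0,0,0],[0,0,0],[0,0,0]]}'
python3 - <<'E'
from h import *
import cv2
delta(1,85); print(bot.observe()["qpos"].round(2))
im=bot.grab_frame("wrist"); cv2.imwrite("pics/w1.png",im[:,:,::-1])
P,R=goal(1,85)
E
```

```text
clock: 1.75
position: [0.4749, 0.1181, 0.2444]
tool_rot: [2.591, 0.037, 1.613]
force: [-0.5, -0.5, 0.2]
grip_width: 0.0851
travel cm [2.45, -2.87, -4.95] rot [2.1, -0.4, -0.9] | 2.3 q7 -1.9 t 1.75
[-0.73  0.3   0.27  2.35  1.51  0.18 -1.9 ]
```

View pics/w1.png

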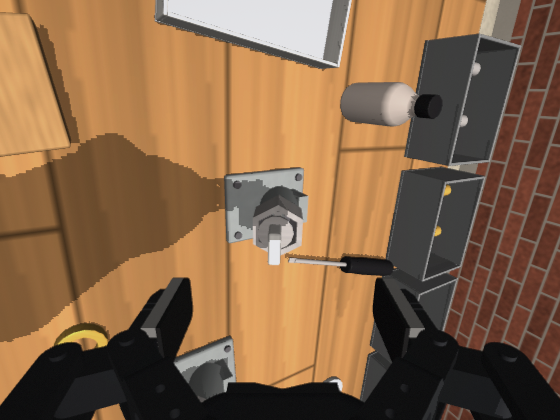

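```bash
python3 -m crank '{"travel":[[0.5,-0.6,-1.2],[1,-1.2,-2.4],[1.5,-2,-3.5],[2,-2.6,-4.2],[2,-2.6,-4.2],[2,-2.6,-4.2]],"rot":[[0,0,0],[0,0,0],[0,0,0],[0,0,0],[0,0,0],[0,0,0]]}'
python3 - <<'E'
from h import *
delta(1,85); print(bot.observe()["qpos"].round(2))
E
```

```text
clock: 2.4
position: [0.4945, 0.0922, 0.2029]
tool_rot: [2.591, 0.038, 1.612]
force: [0.7, -0.0, 0.6]
grip_width: 0.0853
travel cm [0.49, -0.28, -0.8] rot [2.2, -0.4, -0.8] | 2.4 q7 -2.37 t 2.4
[-0.43  0.4   0.02  2.35  2.05  0.24 -2.37]
```

```bash
python3 -m crank '{"travel":[[0,0,0],[0,0,0],[0,0,0]],"rot":[[4.2,0.1,-6.8],[8.5,0.2,-13.6],[12.7,0.3,-20.4]]}'
python3 - <<'E'
from h import *
delta(1,85,0,True); print(bot.observe()["qpos"].round(2))
E
```

```text
clock: 2.7
position: [0.4944, 0.0937, 0.2027]
tool_rot: [2.62, -0.163, 1.285]
force: [0.6, -0.4, -0.4]
grip_width: 0.0853
travel cm [0.5, -0.43, -0.79] rot [84.0, 0.4, -136.1] | 159.9 q7 -2.51 t 2.7
[-0.17  0.41 -0.3   2.33  1.84  0.34 -2.51]
```

```bash
python3 -m crank '{"travel":[[0,0,0],[0,0,0],[0,0,0],[0,0,0],[0,0,0],[0,0,0],[0,0,0],[0,0,0]],"rot":[[-4.2,-0.1,6.8],[-8.5,-0.2,13.6],[-12.7,-0.3,20.4],[-17,-0.4,27.2],[-21.2,-0.5,34],[-25.4,-0.6,40.8],[-29.7,-0.7,47.6],[-34,-0.8,54.4]]}'
python3 - <<'E'
from h import *
delta(1,85,0,True); print(bot.observe()["qpos"].round(2))
E
```

```text
clock: 3.5
position: [0.4946, 0.0932, 0.2028]
tool_rot: [2.727, 0.404, 2.284]
force: [0.4, 0.2, 0.3]
grip_width: 0.0858
travel cm [0.47, -0.38, -0.79] rot [-71.8, -0.0, 114.7] | 135.3 q7 -1.64 t 3.5
[-0.37  0.4  -0.06  2.35  2.07  0.29 -1.64]
```

```bash
Z='[0,0,0]'; python3 -m crank '{"travel":[[0,0,0],[0,0,0],[0,0,0],[0,0,0],[0,0,0],[0,0,0],[0,0,0],[0,0,0]],"rot":[[-4.2,0,6.8],[-8.5,0,13.6],[-12.7,0,20.4],[-17,0,27.2],[-21.2,0,34],[-25.4,0,40.8],[-29.7,0,47.6],[-34,0,54.4]]}' >/dev/null;  python3 -m crank '{"travel":[[0,0,0],[0,0,0],[0,0,0],[0,0,0],[0,0,0],[0,0,0],[0,0,0],[0,0,0]],"rot":[[-4.2,0,6.8],[-8.5,0,13.6],[-12.7,0,20.4],[-17,0,27.2],[-21.2,0,34],[-25.4,0,40.8],[-29.7,0,47.6],[-34,0,54.4]]}';python3 - <<'E'
from h import *
delta(1,85,0,True); print(bot.observe()["qpos"].round(2))
import cv2
im=bot.grab_frame("wrist"); cv2.imwrite("pics/w2.png",im[:,:,::-1])
np.save("w2m.npy",bot.camera_model("wrist"),allow_pickle=True)
E
```

```text
clock: 5.1
position: [0.4947, 0.0932, 0.2029]
tool_rot: [-2.585, 0.066, -1.649]
force: [-0.5, -0.1, 1.7]
grip_width: 0.0855
travel cm [0.46, -0.38, -0.8] rot [-3.8, 0.0, 6.0] | 7.1 q7 -0.21 t 5.1
[-0.69  0.43  0.36  2.37  2.86  0.16 -0.21]
```

View pics/w2.png

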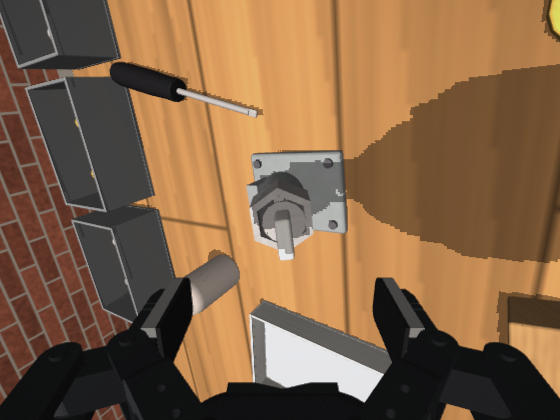

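```bash
cat >> h.py <<'E'
import cv2
def overlay(s,name,out,box,k=6,turn=0):
    m=bot.camera_model(name); im=bot.grab_frame(name)[:,:,::-1]
    x,y,p=ST[s]; R=nutR(p); o=np.array([x,y,.077])
    Rz=Ro.from_euler('z',turn,degrees=True).as_matrix()
    tab=np.array([[a,b,c] for c in(14,36) for a,b in((5,14),(5,-14),(-5,-14),(-5,14))])/1000
    pt=proj(m,o+(tab@Rz.T)@R.T)
    th=np.linspace(0,2*np.pi,40)
    fl=proj(m,o+np.c_[.016*np.cos(th),.016*np.sin(th),0*th+.003]@R.T)
    hx=proj(m,o+np.array([[.0254*np.cos(t),.0254*np.sin(t),0] for t in np.radians([0,60,120,180,240,300])])@R.T)
    x0,y0,w,h=box
    c=cv2.resize(im[y0:y0+h,x0:x0+w],None,fx=k,fy=k,interpolation=cv2.INTER_NEAREST).copy()
    T=lambda q:np.round((q+.5-[x0,y0])*k).astype(np.int32)
    cv2.polylines(c,[T(pt[4:])],True,(0,0,255),1);cv2.polylines(c,[T(pt[:4])],True,(0,0,160),1);cv2.polylines(c,[T(fl)],True,(0,255,0),1);cv2.polylines(c,[T(hx)],True,(255,0,0),1)
    cv2.imwrite(out,c); return pt
E
python3 - <<'E'
from h import *
overlay(1,"wrist","pics/o1.png",(220,130,140,140),4)
E
```

```text
(no output)
```

View pics/o1.png

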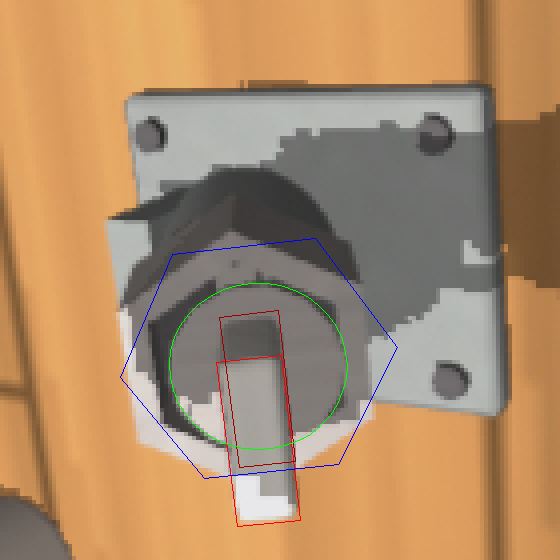

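```bash
python3 -m crank '{"travel":[[0.5,-0.4,-0.8],[0.5,-0.4,-0.8],[1.2,-0.4,-2],[1.9,-0.3,-3.2],[2.7,-0.3,-4.4],[3.5,-0.3,-5.6],[3.5,-0.3,-5.6]],"rot":[[-3.8,0,6],[-3.8,0,6],[-3.8,0,6],[-3.8,0,6],[-3.8,0,6],[-3.8,0,6],[-3.8,0,6]]}' 0
python3 - <<'E'
from h import *
delta(1,28,0,True); print(bot.observe()["qpos"].round(2))
import cv2
im=bot.grab_frame("wrist"); cv2.imwrite("pics/w3.png",im[:,:,::-1])
E
```

```text
clock: 5.9
position: [0.53, 0.0894, 0.1455]
tool_rot: [-2.585, 0.004, -1.555]
force: [0.7, 0.4, 0.4]
grip_width: 0.0427
travel cm [-0.04, 0.08, 0.11] rot [-0.2, -0.1, 0.6] | 0.6 q7 -0.19 t 5.9
[-0.56  0.59  0.25  2.31  2.96  0.27 -0.19]
```

View pics/w3.png

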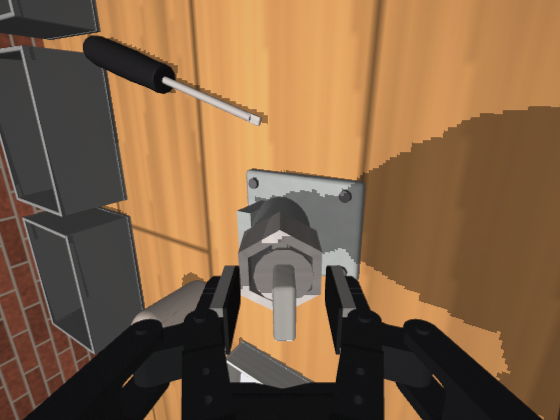

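```bash
python3 -m crank '{"travel":[[0,0.1,0.1],[0,0.1,0.1],[0,0.1,0.1],[0,0.1,0.1],[0,0.1,0.1]],"rot":[[0,0,0],[0,0,0],[0,0,0],[0,0,0],[0,0,0]]}' -1 40
python3 - <<'E'
from h import *
delta(1,28,0,True); o=bot.observe(); print(o["qpos"].round(2),o["moment"].round(2),o["force"].round(1))
import cv2
im=bot.grab_frame("wrist"); cv2.imwrite("pics/w4.png",im[:,:,::-1])
E
```

```text
clock: 6.45
position: [0.5297, 0.0906, 0.1478]
tool_rot: [-2.583, 0.003, -1.55]
force: [-6.2, 1.1, 10.3]
grip_width: 0.0094
travel cm [-0.01, -0.05, -0.13] rot [-0.2, -0.0, 0.3] | 0.4 q7 -0.18 t 6.45
[-0.56  0.59  0.26  2.31  2.97  0.27 -0.18] [0.25 0.44 0.1 ] [-6.2  1.1 10.3]
```

View pics/w4.png

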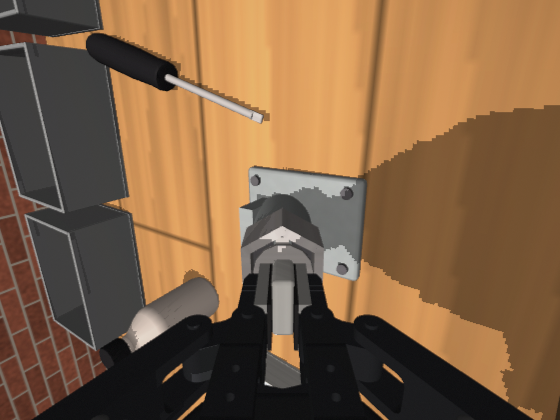

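```bash
cat >> h.py <<'E'
def axm(s):
    o=bot.observe(); a=nutR(ST[s][2])[:,2]
    print("axial moment %.3f axial force %.1f"%(o["moment"]@a,o["force"]@a),"M",o["moment"].round(2),"F",o["force"].round(1),"w",round(o["grip_width"],4))
E
python3 -c "
from h import *
axm(1)"
python3 -m crank '{"travel":[[0,0,0],[0,0,0],[0,0,0],[0,0,0],[0,0,0],[0,0,0]],"rot":[[-2.1,0,3.4],[-4.2,-0.1,6.8],[-6.4,-0.2,10.2],[-8.5,-0.2,13.6],[-10.6,-0.3,17],[-12.7,-0.3,20.4]]}'
python3 -c "
from h import *
axm(1); delta(1,28,24,True)"
```

```text
axial moment -0.011 axial force 12.2 M [0.23 0.48 0.14] F [-6.3  0.8 10.4] w 0.0088
clock: 7.1
position: [0.5299, 0.0906, 0.148]
tool_rot: [-2.622, -0.216, -1.187]
force: [-5.6, 1.4, 11.9]
grip_width: 0.0088
axial moment -0.633 axial force 13.0 M [ 0.67  0.14 -0.32] F [-5.6  1.4 11.9] w 0.0088
travel cm [-0.03, -0.05, -0.14] rot [-0.1, 0.0, 0.2] | 0.2 q7 0.05 t 7.1
```

```bash
python3 -m crank '{"travel":[[0,0,0.05],[0,0,0.05],[0,0,0.05]],"rot":[[1,0,-1.7],[2.1,0,-3.4],[2.1,0,-3.4]]}'
python3 - <<'E'
from h import *
axm(1); delta(1,28,24,True)
import cv2
im=bot.grab_frame("wrist"); cv2.imwrite("pics/w5.png",im[:,:,::-1])
E
```

```text
clock: 7.4
position: [0.5299, 0.0906, 0.148]
tool_rot: [-2.609, -0.179, -1.253]
force: [-3.8, 1.9, 8.1]
grip_width: 0.0092
axial moment -0.103 axial force 8.8 M [0.41 0.15 0.14] F [-3.8  1.9  8.1] w 0.0092
travel cm [-0.04, -0.04, -0.15] rot [-2.3, -0.0, 3.8] | 4.5 q7 0.01 t 7.4
```

View pics/w5.png

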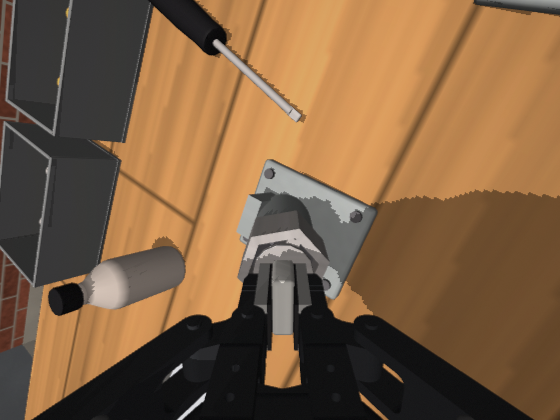

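Screw 1 binds: 0.63 Nm at 24°, dropping to 0.1 Nm after backing off 4°. I'll release it and check it from above.

```bash
python3 -m crank '{"travel":[[0,0,0],[0,0,0],[0,0,0],[-1,0,1.6],[-2.1,0,3.4],[-3.4,-0.1,5.4],[-4,-0.1,6.4],[-4,-0.1,6.4]],"rot":[[0,0,0],[0,0,0],[0,0,0],[0,0,0],[0,0,0],[0,0,0],[0,0,0],[0,0,0]]}' 0
python3 - <<'E'
from h import *
axm(1); delta(1,85,20,True);delta(2,85,0,True)
import cv2
overlay(1,"wrist","pics/o2.png",(200,110,170,170),3,turn=18)
E
```

```text
clock: 8.25
position: [0.4893, 0.0891, 0.2118]
tool_rot: [-2.608, -0.179, -1.251]
force: [0.7, 1.0, -0.3]
grip_width: 0.0431
axial moment -0.015 axial force -0.6 M [ 0.    0.54 -0.01] F [ 0.7  1.  -0.3] w 0.0431
travel cm [1.01, 0.02, -1.69] rot [-0.2, 0.1, 0.3] | 0.4 q7 -0.4 t 8.25
travel cm [-7.52, -20.96, -1.69] rot [10.4, 0.6, -14.2] | 17.6 q7 -0.4 t 8.25
```

View pics/o2.png

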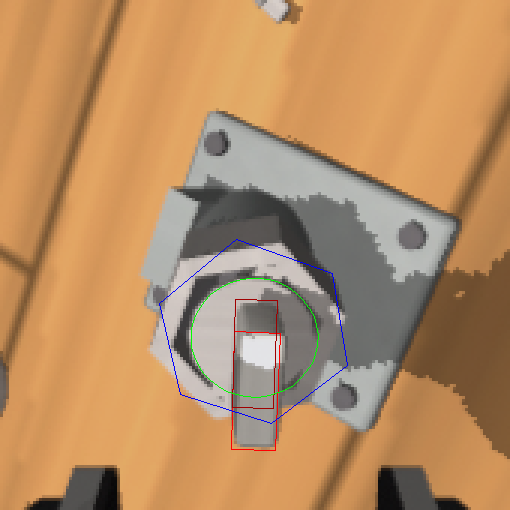

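```bash
python3 -m crank '{"travel":[[-1.5,-4.2,0],[-3,-8.4,0],[-4.5,-12.6,0],[-6,-16.8,0],[-7.5,-21,-0.5],[-7.5,-21,-1.2],[-7.5,-21,-1.2]],"rot":[[2,0,-3],[4,0,-6],[6,0.3,-9],[8,0.6,-12],[10.4,0.6,-14.2],[10.4,0.6,-14.2],[10.4,0.6,-14.2]]}'
python3 - <<'E'
from h import *
axm(2); delta(2,85,0,True);print(bot.observe()["qpos"].round(2))
overlay(2,"wrist","pics/o3.png",(200,130,180,150),4)
E
```

```text
clock: 9.0
position: [0.4665, -0.0138, 0.1927]
tool_rot: [-2.6, -0.053, -1.425]
force: [0.3, -0.8, 0.1]
grip_width: 0.0423
axial moment 0.046 axial force -0.0 M [-0.07  0.51  0.03] F [ 0.3 -0.8  0.1] w 0.0423
travel cm [-5.24, -10.67, 0.22] rot [3.1, -0.6, -4.4] | 5.4 q7 0.52 t 9.0
[ 0.06  0.39 -0.21  2.43  2.69  0.24  0.52]
```

View pics/o3.png

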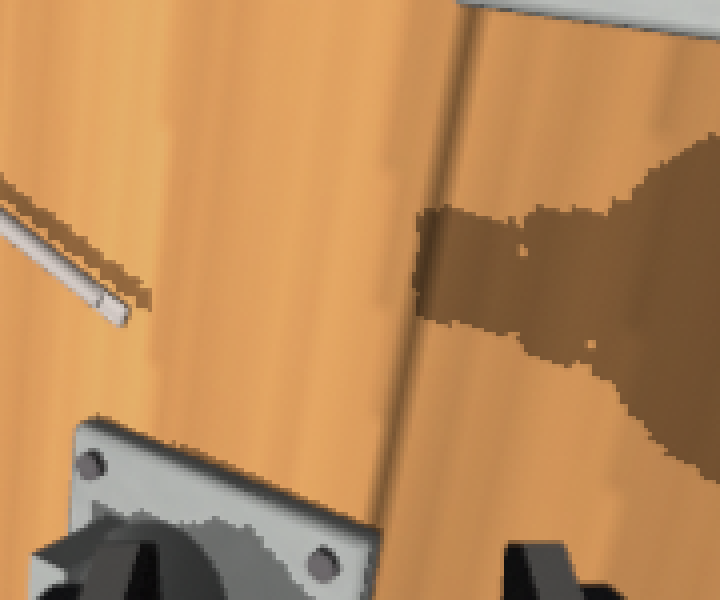

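```bash
python3 - <<'E'
from h import *
delta(2,70,0,True)
E
python3 -m crank '{"travel":[[-1.1,-2.5,0],[-2.2,-5,-0.4],[-3.3,-7.5,-0.8],[-4.5,-10.7,-1],[-4.5,-10.7,-1],[-4.5,-10.7,-1],[-4.5,-10.7,-1],[-4.5,-10.7,-1]],"rot":[[0,0,0],[1,-0.2,-2],[2,-0.4,-3],[3.1,-0.6,-4.4],[3.1,-0.6,-4.4],[3.1,-0.6,-4.4],[3.1,-0.6,-4.4],[3.1,-0.6,-4.4]]}'
python3 - <<'E'
from h import *
axm(2); delta(2,70,0,True);print(bot.observe()["qpos"].round(2))
im=bot.grab_frame("wrist"); cv2.imwrite("pics/w6.png",im[:,:,::-1])
E
```

```text
travel cm [-4.39, -10.36, -1.0] rot [3.1, -0.7, -4.1] | 5.1 q7 0.53 t 9.05
clock: 9.85
position: [0.4386, -0.0987, 0.1705]
tool_rot: [-2.601, -0.006, -1.486]
force: [0.5, -0.4, -1.8]
grip_width: 0.0427
axial moment -0.004 axial force -1.8 M [-0.08  0.6  -0.03] F [ 0.5 -0.4 -1.8] w 0.0427
travel cm [-1.66, -2.12, 1.17] rot [0.4, -1.0, -0.8] | 1.4 q7 1.62 t 9.85
[ 1.12  0.77 -1.26  2.43  1.92  0.62  1.62]
```

View pics/w6.png

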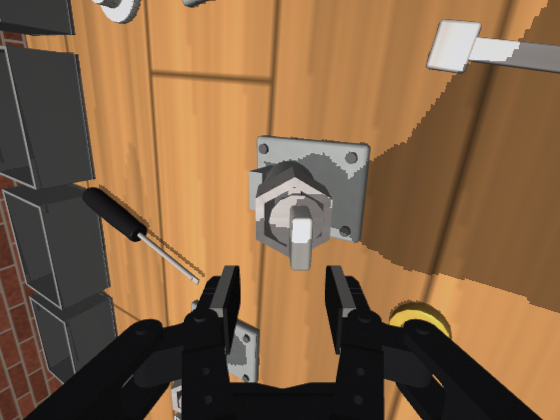

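Run:
```python
from h import *
overlay(2,"wrist","pics/o4.png",(230,130,150,150),4)
```

```text
(no output)
```

View pics/o4.png

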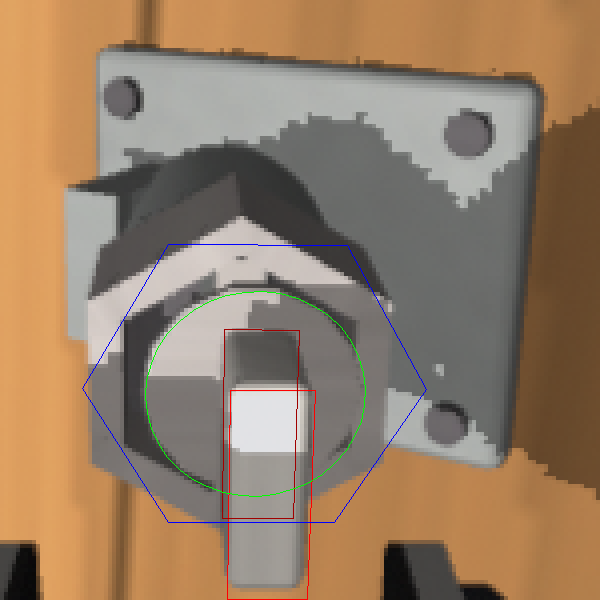

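```bash
python3 - <<'E'
from h import *
delta(2,45,0,True);delta(2,30,0,True)
E
python3 -m crank '{"travel":[[-0.2,-1,-0.2],[-0.4,-2,-0.8],[-0.4,-2,-0.8],[-0.4,-2,-0.8],[0,-2,-1.5],[0.5,-2,-2.2],[0.5,-2,-2.2],[0.5,-2,-2.2]],"rot":[[0,0,0],[0.4,-1,-0.8],[0.4,-1,-0.8],[0.4,-1,-0.8],[0.4,-1,-0.8],[0.4,-1,-0.8],[0.4,-1,-0.8],[0.4,-1,-0.8]]}'
python3 - <<'E'
from h import *
axm(2); delta(2,30,0,True);print(bot.observe()["qpos"].round(2))
im=bot.grab_frame("wrist"); cv2.imwrite("pics/w7.png",im[:,:,::-1])
E
```

```text
travel cm [-0.24, -1.77, -0.88] rot [0.3, -1.0, -0.4] | 1.2 q7 1.61 t 9.95
travel cm [0.56, -1.72, -2.15] rot [0.3, -1.0, -0.4] | 1.2 q7 1.61 t 9.95
clock: 10.75
position: [0.4442, -0.1181, 0.1485]
tool_rot: [-2.581, -0.001, -1.5]
force: [-0.3, 0.2, -0.3]
grip_width: 0.0426
axial moment 0.033 axial force -0.1 M [-0.04  0.62  0.04] F [-0.3  0.2 -0.3] w 0.0426
travel cm [-0.1, -0.04, -0.02] rot [0.1, 0.1, -0.1] | 0.1 q7 1.73 t 10.75
[ 1.21  0.97 -1.37  2.42  1.94  0.8   1.73]
```

View pics/w7.png

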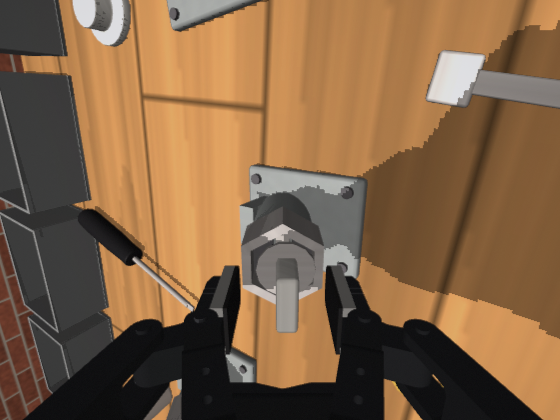

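```bash
python3 -m crank '{"travel":[[0,0,0],[0,0,0],[0,0,0],[0,0,0],[0,0,0]],"rot":[[0,0,0],[0,0,0],[0,0,0],[0,0,0],[0,0,0]]}' -1 40
python3 -c "
from h import *
axm(2)"
python3 -m crank '{"travel":[[0,0,0],[0,0,0],[0,0,0],[0,0,0],[0,0,0],[0,0,0]],"rot":[[2.1,0.2,-3.4],[4.2,0.3,-6.8],[6.4,0.5,-10.2],[8.5,0.6,-13.6],[10.6,0.8,-17],[12.7,0.9,-20.4]]}'
python3 -c "
from h import *
axm(2); delta(2,30,-24,True); print(bot.observe()['qpos'].round(2))"
```

```text
clock: 11.3
position: [0.444, -0.1187, 0.1488]
tool_rot: [-2.581, -0.001, -1.501]
force: [-2.3, -0.7, 2.7]
grip_width: 0.0093
axial moment -0.088 axial force 3.5 M [-0.17  0.64 -0.18] F [-2.3 -0.7  2.7] w 0.0093
clock: 11.9
position: [0.444, -0.1186, 0.1488]
tool_rot: [-2.622, 0.218, -1.865]
force: [-1.8, -0.2, 2.2]
grip_width: 0.0089
axial moment -0.058 axial force 2.8 M [ 0.05  0.65 -0.01] F [-1.8 -0.2  2.2] w 0.0089
travel cm [-0.08, 0.02, -0.05] rot [-0.0, 0.1, 0.2] | 0.2 q7 1.35 t 11.9
[ 1.23  1.03 -1.43  2.42  1.91  0.87  1.35]
```

```bash
python3 -m crank '{"travel":[[0,0,0],[0,0,0],[0,0,0],[0,0,0],[0,0,0],[0,0,0],[0,0,0],[0,0,0]],"rot":[[4.4,0.3,-7],[8.7,0.6,-14],[13,0.9,-21],[17.4,1.2,-28],[21.8,1.5,-35],[26.1,1.8,-42],[30.5,2.1,-49],[34.8,2.4,-56]]}'
python3 -m crank '{"travel":[[0,0,0],[0,0,0]],"rot":[[0,0,0],[0,0,0]]}'
python3 -c "
from h import *
axm(2); delta(2,30,-90,True); print(bot.observe()['qpos'].round(2))
overlay(2,'wrist','pics/o5.png',(180,110,220,190),3,turn=-90)"
```

```text
clock: 12.7
position: [0.444, -0.1185, 0.1488]
tool_rot: [3.141, 0.557, -3.079]
force: [-1.1, 0.1, 3.4]
grip_width: 0.0093
clock: 12.9
position: [0.444, -0.1186, 0.1488]
tool_rot: [-3.135, 0.557, -3.066]
force: [-2.3, 0.0, 3.7]
grip_width: 0.0091
axial moment -0.060 axial force 4.3 M [ 0.06  0.66 -0.  ] F [-2.3  0.   3.7] w 0.0091
travel cm [-0.08, 0.02, -0.05] rot [0.3, -0.1, -0.1] | 0.3 q7 0.24 t 12.9
[ 1.25  1.08 -1.48  2.42  1.89  0.93  0.24]
```

View pics/o5.png

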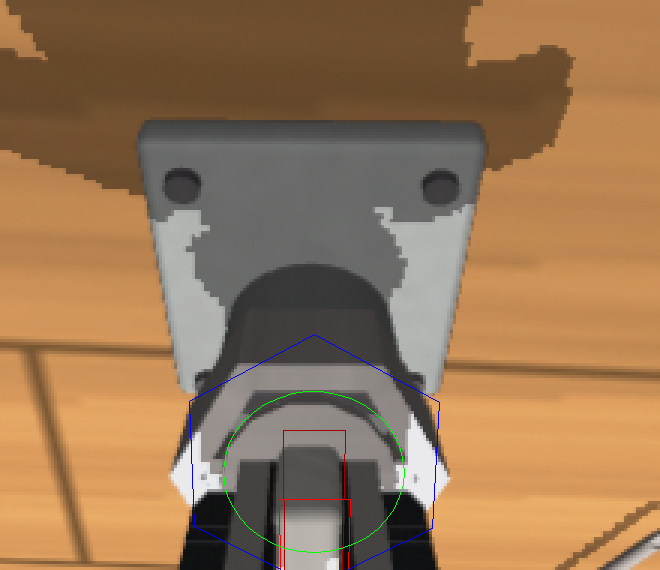

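```bash
python3 -m crank '{"travel":[[0,0,0],[0,0,0],[0,0,0],[0,0,1.5],[0,0,3],[0.3,-0.5,5],[0.8,-1,7],[0.8,-1,7]],"rot":[[0,0,0],[0,0,0],[0,0,0],[0,0,0],[0,0,0],[0,0,0],[0,0,0],[0,0,0]]}' 0
python3 -c "
from h import *
axm(2); delta(3,85,0,True);delta(3,85,0,False); print(bot.observe()['qpos'].round(2))
overlay(2,'wrist','pics/o6.png',(180,210,220,190),3,turn=-90)"
```

```text
clock: 13.75
position: [0.4532, -0.1295, 0.221]
tool_rot: [-3.134, 0.56, -3.07]
force: [0.2, -0.5, 0.3]
grip_width: 0.0427
axial moment -0.007 axial force 0.2 M [-0.11  0.55 -0.05] F [ 0.2 -0.5  0.3] w 0.0427
travel cm [5.4, -17.97, -2.61] rot [-47.8, -6.3, 83.9] | 96.8 q7 0.38 t 13.75
travel cm [5.4, -17.97, -2.61] rot [46.9, 6.3, -68.7] | 83.4 q7 0.38 t 13.75
[ 1.32  0.8  -1.48  2.35  1.64  0.68  0.38]
```

View pics/o6.png

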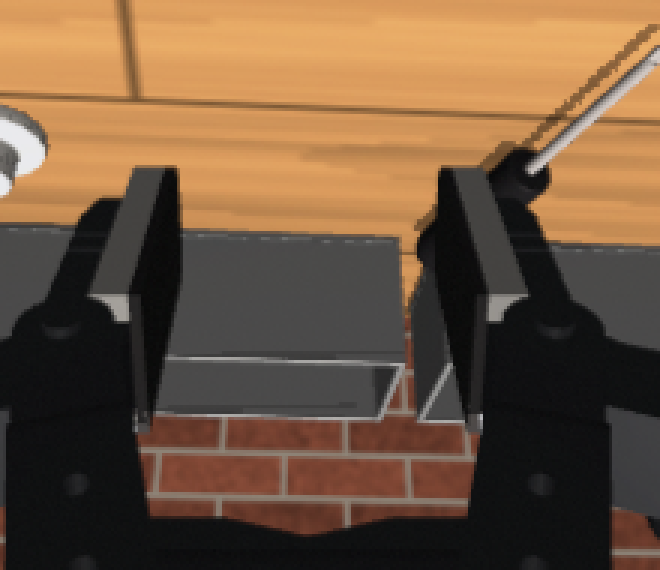

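```bash
python3 -m crank '{"travel":[[0.6,-2.5,1],[1.2,-5,1],[1.8,-7.5,1],[2.5,-10,1],[3.2,-12,1],[4,-14,1],[4.8,-16,1],[5.4,-18,1]],"rot":[[4.5,0.6,-6.6],[9,1.2,-13.2],[13.5,1.8,-19.8],[18,2.4,-26.4],[22.5,3,-33],[27,3.6,-39.6],[31.5,4.2,-46.2],[36,4.8,-52.8]]}'
python3 -c "
from h import *
axm(3); delta(3,85,0,False); print(bot.observe()['qpos'].round(2))"
```

```text
clock: 14.6
position: [0.506, -0.3089, 0.2272]
tool_rot: [2.621, 0.179, 2.058]
force: [-0.1, 0.1, -0.1]
grip_width: 0.0425
axial moment 0.021 axial force -0.1 M [-0.08  0.49  0.04] F [-0.1  0.1 -0.1] w 0.0425
travel cm [0.12, -0.04, -3.23] rot [10.4, 1.5, -15.7] | 18.9 q7 0.16 t 14.6
[ 1.5   0.95 -1.39  1.98  1.14  0.66  0.16]
```

```bash
python3 -m crank '{"travel":[[0,0,-0.5],[0,0,-1.5],[0,0,-2.5],[0,0,-3],[0,0,-3]],"rot":[[3.5,0.5,-5],[7,1,-10],[10.4,1.5,-15.7],[10.4,1.5,-15.7],[10.4,1.5,-15.7]]}'
python3 -c "
from h import *
axm(3); delta(3,85,0,False); print(bot.observe()['qpos'].round(2))
overlay(3,'wrist','pics/o7.png',(200,130,190,150),4)"
```

```text
clock: 15.1
position: [0.5057, -0.308, 0.1974]
tool_rot: [2.584, 0.006, 1.788]
force: [-0.0, 0.4, 0.3]
grip_width: 0.0427
axial moment -0.036 axial force 0.2 M [-0.09  0.56 -0.03] F [-0.   0.4  0.3] w 0.0427
travel cm [0.14, -0.12, -0.26] rot [0.3, -0.0, -0.4] | 0.5 q7 -0.17 t 15.1
[ 1.47  0.94 -1.29  1.99  1.16  0.56 -0.17]
```

View pics/o7.png

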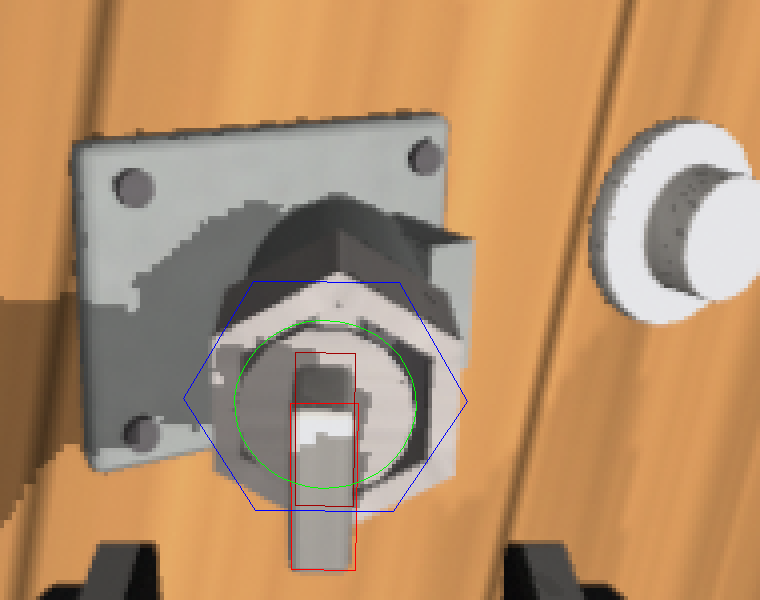

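```bash
python3 -m crank '{"travel":[[0.1,-0.1,-0.3],[0.9,0,-1.5],[1.7,0.2,-2.8],[2.4,0.4,-4],[3,0.5,-4.9],[3,0.5,-4.9],[3,0.5,-4.9]],"rot":[[0.3,0,-0.4],[0.3,0,-0.4],[0.3,0,-0.4],[0.3,0,-0.4],[0.3,0,-0.4],[0.3,0,-0.4],[0.3,0,-0.4]]}'
python3 -c "
from h import *
axm(3); delta(3,30,0,False); print(bot.observe()['qpos'].round(2))
im=bot.grab_frame('wrist'); cv2.imwrite('pics/w8.png',im[:,:,::-1])"
```

```text
clock: 15.85
position: [0.5361, -0.3035, 0.15]
tool_rot: [2.582, 0.0, 1.777]
force: [0.4, -0.1, 0.0]
grip_width: 0.0427
axial moment 0.060 axial force -0.2 M [-0.18  0.55  0.03] F [ 0.4 -0.1  0. ] w 0.0427
travel cm [-0.05, 0.04, -0.17] rot [-0.0, 0.1, 0.2] | 0.2 q7 -0.29 t 15.85
[ 1.35  0.99 -1.17  1.96  1.29  0.49 -0.29]
```

View pics/w8.png

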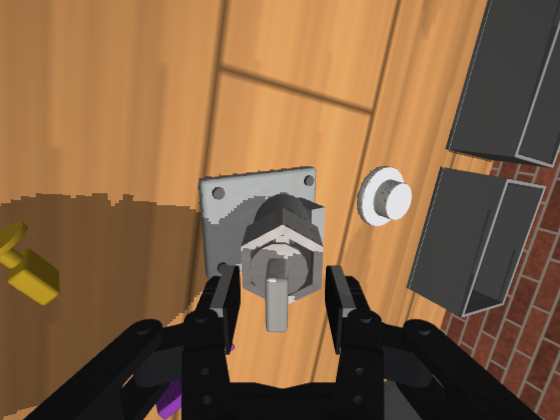

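```bash
python3 -m crank '{"travel":[[0,0,-0.1],[0,0,-0.1],[0,0,-0.1],[0,0,-0.1],[0,0,-0.1]],"rot":[[0,0,0],[0,0,0],[0,0,0],[0,0,0],[0,0,0]]}' -1 40
python3 -c "
from h import *
axm(3)"
python3 -m crank '{"travel":[[0,0,0],[0,0,0],[0,0,0],[0,0,0],[0,0,0],[0,0,0]],"rot":[[-2.1,-0.4,3.4],[-4.1,-0.9,6.8],[-6.2,-1.3,10.2],[-8.3,-1.7,13.6],[-10.3,-2.2,17],[-12.4,-2.6,20.4]]}'
python3 -c "
from h import *
axm(3); delta(3,30,24,False); print(bot.observe()['qpos'].round(2))"
```

```text
clock: 16.4
position: [0.5359, -0.3039, 0.1489]
tool_rot: [2.582, 0.001, 1.776]
force: [-5.0, -1.8, 6.5]
grip_width: 0.009
axial moment 0.005 axial force 8.3 M [-0.2   0.91  0.  ] F [-5.  -1.8  6.5] w 0.009
clock: 17.0
position: [0.5361, -0.3038, 0.1491]
tool_rot: [2.622, 0.219, 2.141]
force: [-3.7, -0.2, 5.7]
grip_width: 0.0089
axial moment -0.105 axial force 6.8 M [-0.07  0.61 -0.09] F [-3.7 -0.2  5.7] w 0.0089
travel cm [-0.04, 0.07, -0.08] rot [0.0, 0.1, 0.0] | 0.1 q7 0.12 t 17.0
[ 1.37  1.03 -1.21  1.96  1.32  0.53  0.12]
```

Screw 3 is free too, with about 0.1 Nm of drag. I'll turn it the remaining 66°.

```bash
python3 -m crank '{"travel":[[0,0,0],[0,0,0],[0,0,0],[0,0,0],[0,0,0],[0,0,0],[0,0,0],[0,0,0]],"rot":[[-4.3,-0.9,7],[-8.5,-1.8,14],[-12.8,-2.7,21],[-17.1,-3.6,28],[-21.4,-4.5,35],[-25.6,-5.5,42],[-29.9,-6.4,49],[-34.2,-7.3,56]]}'
python3 -m crank '{"travel":[[0,0,0],[0,0,0],[0,0,0],[0,0,0]],"rot":[[0,0,0],[0,0,0],[0,0,0],[0,0,0]]}'
python3 -c "
from h import *
axm(3); delta(3,30,90,False); print(bot.observe()['qpos'].round(2))
for n in ('top','scene'):
    im=bot.grab_frame(n); cv2.imwrite('pics/%s9.png'%n,im[:,:,::-1])"
```

```text
clock: 17.8
position: [0.536, -0.3039, 0.149]
tool_rot: [-3.14, 0.56, -2.928]
force: [-4.7, -1.9, 6.3]
grip_width: 0.0089
clock: 18.2
position: [0.536, -0.3038, 0.149]
tool_rot: [3.139, 0.56, -2.935]
force: [-5.0, -1.0, 6.1]
grip_width: 0.0095
axial moment 0.054 axial force 7.9 M [-0.22  0.73  0.03] F [-5.  -1.   6.1] w 0.0095
travel cm [-0.04, 0.07, -0.08] rot [-0.1, 0.0, 0.1] | 0.2 q7 1.25 t 18.2
[ 1.41  1.09 -1.3   1.96  1.38  0.62  1.25]
```

View pics/top9.png

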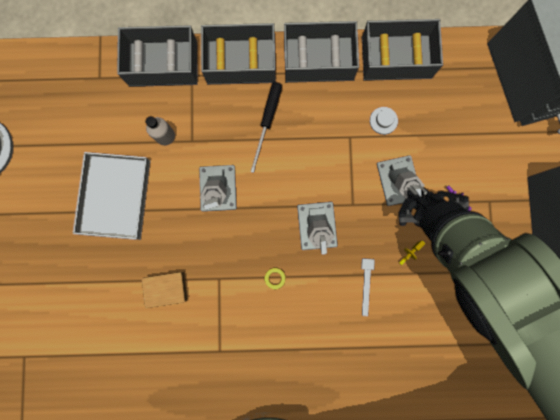

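View pics/scene9.png

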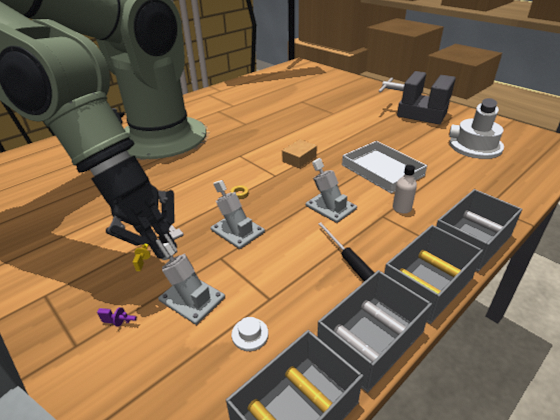

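All three have now been tried. Next I'll draw screw 3 out along its axis.

```bash
python3 -m crank '{"travel":[[-0.3,-0.05,0.4],[-0.8,-0.2,1.3],[-1.4,-0.3,2.3],[-2,-0.4,3.2],[-2.6,-0.55,4.2],[-2.6,-0.55,4.2]],"rot":[[0,0,0],[0,0,0],[0,0,0],[0,0,0],[0,0,0],[0,0,0]]}' -1 60
python3 -c "
from h import *
axm(3); delta(3,80,90,False); print(bot.observe()['qpos'].round(2))
im=bot.grab_frame('wrist'); cv2.imwrite('pics/w10.png',im[:,:,::-1])"
```

```text
clock: 18.9
position: [0.5095, -0.3098, 0.1921]
tool_rot: [3.14, 0.56, -2.935]
force: [0.1, -0.9, -0.9]
grip_width: 0.0087
axial moment 0.003 axial force -0.8 M [-0.15  0.6  -0.01] F [ 0.1 -0.9 -0.9] w 0.0087
travel cm [0.02, 0.12, -0.15] rot [-0.1, 0.1, 0.1] | 0.2 q7 1.34 t 18.9
[ 1.49  1.04 -1.38  1.99  1.26  0.66  1.34]
```

View pics/w10.png

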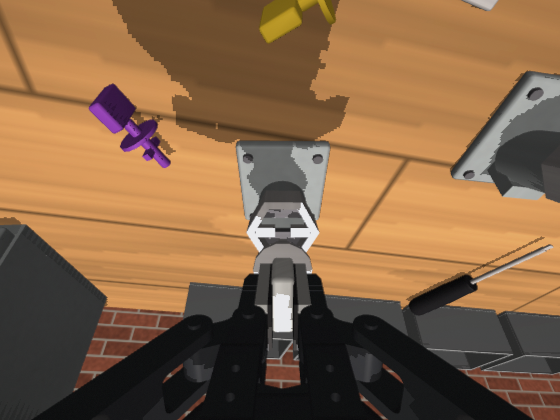

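Run:
```python
from h import *
t=cv2.imread("pics/top9.png")[140:250,60:165]
cv2.imwrite("pics/tray.png",cv2.resize(t,None,fx=5,fy=5,interpolation=cv2.INTER_NEAREST))
```

```text
(no output)
```

View pics/tray.png

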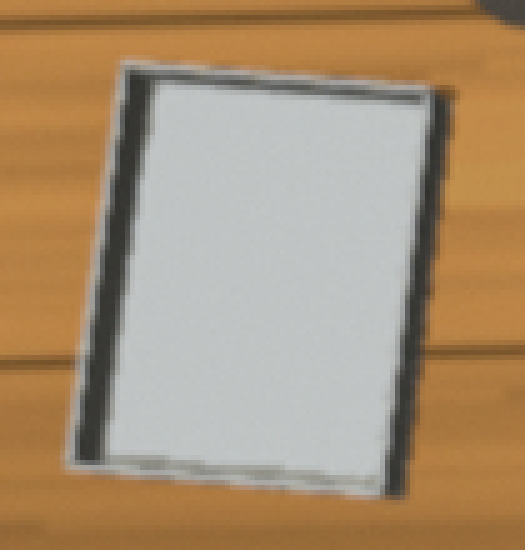

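```bash
cat >> h.py <<'E'
def trayfit():
    mt=bot.camera_model("top")
    c=np.array([(121,62),(437,90),(385,497),(67,468)])/5+[60,140]-.5
    p=back(mt,c,.03)[:,:2]; return p
TR=None
def place(yt,xt=.04,lift=0,grip=30.8,show=True,off=0):
    p=trayfit(); c=p.mean(0); v=(p[0]-p[3])+(p[1]-p[2]); psi=np.arctan2(v[1],v[0])
    ex=np.array([np.cos(psi),np.sin(psi)]); ey=np.array([-ex[1],ex[0]])
    N=nutR(psi+off); E=np.r_[c+ex*xt+ey*yt,.009+lift]
    P=E+N[:,2]*(29+grip+54)/1000
    ty=N[:,1]; tz=-N[:,2]; R=np.stack([np.cross(ty,tz),ty,tz],1)
    o=bot.observe(); R0=Ro.from_euler('xyz',o["tool_rot"]).as_matrix()
    rv=Ro.from_matrix(R@R0.T).as_rotvec(degrees=True)
    if np.linalg.norm(rv)>90:
        R=R@np.diag([-1,-1,1]); rv=Ro.from_matrix(R@R0.T).as_rotvec(degrees=True)
    print("goal",P.round(4),"travel cm",((P-o["position"])*100).round(2).tolist(),"rot",rv.round(1).tolist(),"q",o["qpos"].round(2),"t",o["clock"])
E
python3 - <<'E'
from h import *
p=trayfit(); print(p.round(4),p.mean(0),np.linalg.norm(p-np.roll(p,1,0),axis=1))
v=p[0]-p[3]; print(np.degrees(np.arctan2(v[1],v[0])))
place(.028); place(-.028); place(.028,off=np.radians(30))
E
```

```text
[[0.6807 0.3675]
 [0.6653 0.2363]
 [0.4977 0.2561]
 [0.5129 0.3855]] [0.58915884 0.31138385] [0.16873215 0.13207525 0.16872306 0.13028748]
-6.125670765059621
goal [0.5721 0.3415 0.1055] travel cm [6.24, 65.12, -8.58] rot [-0.1, 0.1, -18.3] q [ 1.49  1.04 -1.38  1.99  1.26  0.66  1.34] t 18.95
goal [0.5658 0.2858 0.1055] travel cm [5.61, 59.55, -8.58] rot [-0.1, 0.1, -18.3] q [ 1.49  1.04 -1.38  1.99  1.26  0.66  1.34] t 18.95
goal [0.5768 0.3106 0.1055] travel cm [6.7, 62.03, -8.58] rot [-0.1, 0.0, 11.7] q [ 1.49  1.04 -1.38  1.99  1.26  0.66  1.34] t 18.95
```

```bash
python3 -m crank '{"travel":[[0.5,1,2.5],[1,2,5],[2,4,7.5],[3,7,9.5],[4,11,10],[5,15,10],[6,19,10],[7,23,10]],"rot":[[0,0,0],[0,0,0],[0,0,0],[0,0,0],[0,0,0],[0,0,0],[0,0,0],[0,0,0]]}'
python3 -c "
from h import *
place(.028,lift=.1); axm(3)"
```

```text
clock: 19.75
position: [0.5802, -0.0775, 0.2907]
tool_rot: [3.139, 0.56, -2.935]
force: [1.9, -0.0, -0.8]
grip_width: 0.009
goal [0.5721 0.3415 0.2055] travel cm [-0.81, 41.9, -8.52] rot [-0.1, 0.1, -18.4] q [ 1.06  0.69 -1.35  2.03  1.2   0.61  0.83] t 19.75
axial moment -0.033 axial force -1.6 M [-0.14  0.55 -0.05] F [ 1.9 -0.  -0.8] w 0.009
```

```bash
python3 -m crank '{"travel":[[0,4,0],[0,8.5,0],[0,13,0],[0,17.5,0],[0,22,0],[0,26.5,0],[0,31,0],[-0.3,35,0]],"rot":[[0,0,-2],[0,0,-4],[0,0,-6],[0,0,-8],[0,0,-11],[0,0,-14],[0,0,-16],[0,0,-18]]}'
python3 -c "
from h import *
place(.028,lift=.1); axm(3)"
```

```text
clock: 20.55
position: [0.5766, 0.2736, 0.2905]
tool_rot: [3.138, 0.56, 3.034]
force: [0.6, -1.4, -0.8]
grip_width: 0.0087
goal [0.5721 0.3415 0.2055] travel cm [-0.45, 6.79, -8.5] rot [-0.2, 0.1, -0.3] q [ 0.09  0.68 -1.12  1.87  1.35  1.07 -0.18] t 20.55
axial moment -0.122 axial force -0.9 M [ 0.04  0.58 -0.04] F [ 0.6 -1.4 -0.8] w 0.0087
```

```bash
python3 -m crank '{"travel":[[0,3,0],[-0.2,6,-1.5],[-0.4,6.8,-5],[-0.4,6.8,-9],[-0.4,6.8,-12],[-0.4,6.8,-14],[-0.4,6.8,-14]],"rot":[[0,0,0],[0,0,0],[0,0,0],[0,0,0],[0,0,0],[0,0,0],[0,0,0]]}'
python3 -c "
from h import *
place(.028); axm(3)
for n in ('wrist','scene'):
    im=bot.grab_frame(n); cv2.imwrite('pics/%s11.png'%n,im[:,:,::-1])"
```

```text
clock: 21.25
position: [0.5721, 0.3386, 0.1477]
tool_rot: [3.141, 0.556, 3.036]
force: [0.0, 0.5, -0.5]
grip_width: 0.0086
goal [0.5721 0.3415 0.1055] travel cm [0.0, 0.29, -4.22] rot [-0.0, -0.1, -0.4] q [-0.14  0.92 -0.97  1.86  1.6   1.09 -0.46] t 21.25
axial moment -0.126 axial force -0.5 M [ 0.05  0.65 -0.03] F [ 0.   0.5 -0.5] w 0.0086
```

View pics/wrist11.png

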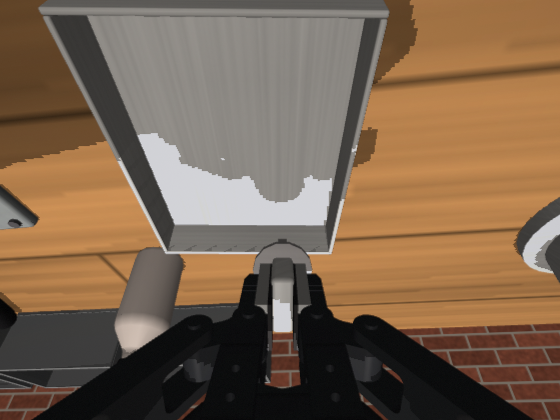

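View pics/scene11.png

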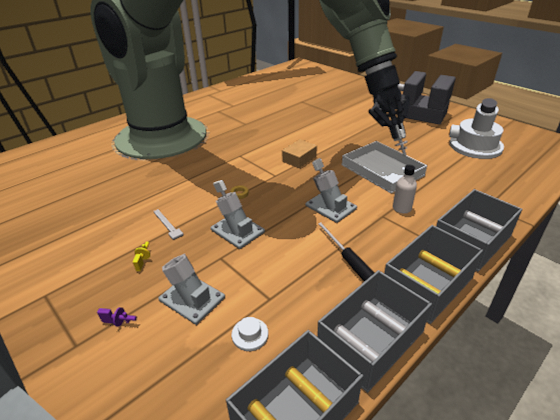

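```bash
python3 -m crank '{"travel":[[0,0.2,-1.5],[0,0.2,-3],[0,0.2,-4],[0,0.2,-4.2],[0,0.2,-4.2]],"rot":[[0,0,0],[0,0,0],[0,0,0],[0,0,0],[0,0,0]]}'
python3 -c "
from h import *
place(.028); axm(3)
for n in ('wrist','scene'):
    im=bot.grab_frame(n); cv2.imwrite('pics/%s12.png'%n,im[:,:,::-1])"
```

```text
clock: 21.85
position: [0.5729, 0.3409, 0.1083]
tool_rot: [3.139, 0.559, 3.034]
force: [-0.4, 0.7, -0.1]
grip_width: 0.0087
goal [0.5721 0.3415 0.1055] travel cm [-0.08, 0.06, -0.28] rot [-0.1, 0.0, -0.4] q [-0.16  0.98 -0.94  1.86  1.68  1.08 -0.53] t 21.85
axial moment -0.162 axial force 0.0 M [ 0.07  0.64 -0.07] F [-0.4  0.7 -0.1] w 0.0087
```

View pics/wrist12.png

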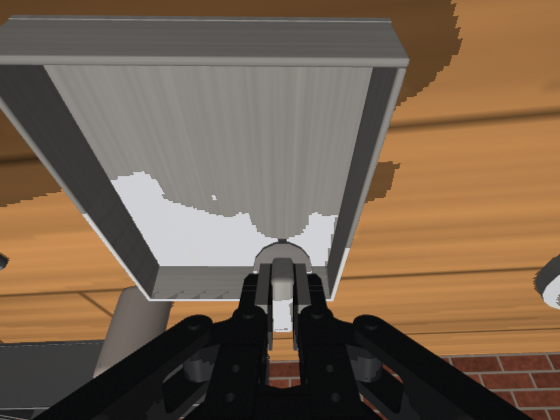

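View pics/scene12.png

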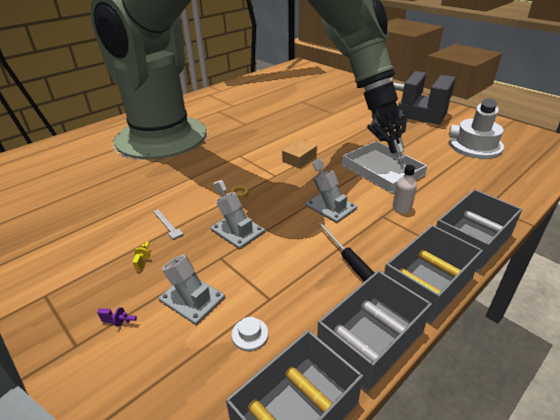

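```bash
python3 -m crank '{"travel":[[0,-0.2,-0.4],[0,-0.2,-0.4],[0,-0.2,-0.4]],"rot":[[0,0,0],[0,0,0],[0,0,0]]}'
python3 -m crank '{"travel":[[0,0,0],[0,0,0],[0,0,0],[0,0,0],[0,0,2],[0,0,5],[0,0,9],[0,-2,13]],"rot":[[0,0,0],[0,0,0],[0,0,0],[0,0,0],[0,0,0],[0,0,0],[0,0,0],[0,0,0]]}' 0 40
python3 -c "
from h import *
for n in ('wrist','scene'):
    im=bot.grab_frame(n); cv2.imwrite('pics/%s13.png'%n,im[:,:,::-1])
delta(2,30,-90,True); axm(2);print(bot.observe()['qpos'])"
```

```text
clock: 22.25
position: [0.5731, 0.3388, 0.1048]
tool_rot: [3.139, 0.56, 3.034]
force: [0.3, 0.5, -0.7]
grip_width: 0.009
clock: 23.05
position: [0.5722, 0.321, 0.2361]
tool_rot: [3.137, 0.559, 3.036]
force: [0.1, -0.5, 0.8]
grip_width: 0.0426
travel cm [-13.1, -43.65, -9.14] rot [-0.3, 0.4, 10.2] | 10.2 q7 -0.31 t 23.15
axial moment 0.002 axial force -1.2 M [0.11 0.61 0.1 ] F [ 0.5  0.4 -1. ] w 0.0428
[-0.04738659  0.76644665 -1.05139014  1.85589899  1.44011774  1.08924002
 -0.31246477]
```

View pics/wrist13.png

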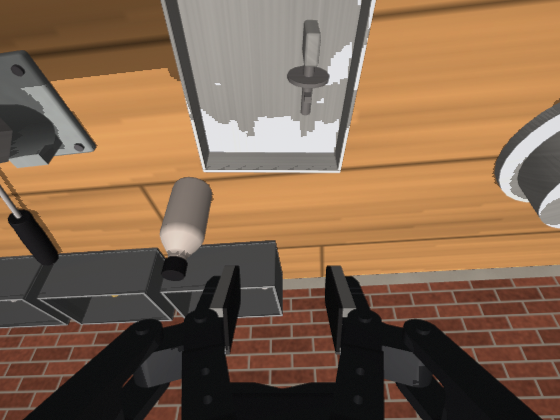

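View pics/scene13.png

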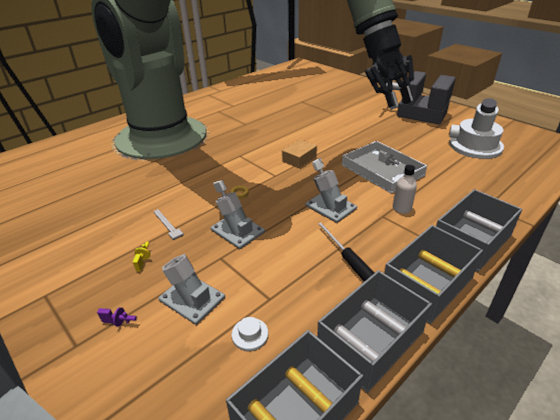

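```bash
python3 -m crank '{"travel":[[0,-3,2],[0,-7,3],[0,-11.5,3],[0,-16,3],[-1,-20.5,3],[-2.5,-25,3],[-4,-29,3],[-6,-33,3]],"rot":[[0,0,0],[0,0,1],[0,0,3],[0,0,5],[0,0,7],[0,0,9],[0,0,10],[0,0,10]]}'
python3 -c "
from h import *
delta(2,30,-90,True); axm(2);print(bot.observe()['qpos'].round(2))"
```

```text
clock: 23.95
position: [0.5123, -0.0129, 0.2644]
tool_rot: [3.138, 0.559, -3.075]
force: [1.0, -0.9, 0.6]
grip_width: 0.0427
travel cm [-6.91, -10.55, -11.62] rot [-0.2, 0.0, 0.1] | 0.2 q7 0.22 t 23.95
axial moment 0.036 axial force 0.1 M [-0.11  0.51 -0.  ] F [ 1.  -0.9  0.6] w 0.0427
[ 0.85  0.49 -1.18  2.25  1.45  0.49  0.22]
```

```bash
python3 -m crank '{"travel":[[-1,-3,0],[-2.5,-6,-1],[-4,-8.5,-2],[-5.5,-10.5,-3],[-6,-10.5,-4.5],[-6,-10.5,-4.5],[-6,-10.5,-4.5]],"rot":[[0,0,0],[0,0,0],[0,0,0],[0,0,0],[0,0,0],[0,0,0],[0,0,0]]}'
python3 -c "
from h import *
delta(2,30,-90,True); axm(2);print(bot.observe()['qpos'].round(2))"
```

```text
clock: 24.65
position: [0.4534, -0.1156, 0.2199]
tool_rot: [3.137, 0.559, -3.075]
force: [0.0, 0.7, -0.8]
grip_width: 0.0426
travel cm [-1.02, -0.28, -7.16] rot [-0.2, 0.0, 0.0] | 0.2 q7 0.17 t 24.65
axial moment -0.038 axial force -0.7 M [-0.02  0.53 -0.03] F [ 0.   0.7 -0.8] w 0.0426
[ 1.12  0.55 -1.15  2.37  1.74  0.37  0.17]
```

```bash
python3 -m crank '{"travel":[[-0.5,-0.3,-0.5],[-0.9,-0.3,-2],[-0.9,-0.3,-3.5],[-0.9,-0.3,-5],[-0.9,-0.3,-6.3],[-0.9,-0.3,-7.1],[-0.9,-0.3,-7.1],[-0.9,-0.3,-7.1]],"rot":[[0,0,0],[0,0,0],[0,0,0],[0,0,0],[0,0,0],[0,0,0],[0,0,0],[0,0,0]]}'
python3 -c "
from h import *
delta(2,30,-90,True); axm(2);print(bot.observe()['qpos'].round(2))
im=bot.grab_frame('wrist'); cv2.imwrite('pics/w14.png',im[:,:,::-1])"
```

```text
clock: 25.45
position: [0.4444, -0.1189, 0.1492]
tool_rot: [3.139, 0.56, -3.074]
force: [-0.1, -0.5, 1.2]
grip_width: 0.0429
travel cm [-0.12, 0.04, -0.1] rot [-0.1, 0.1, 0.0] | 0.2 q7 -0.02 t 25.45
axial moment 0.020 axial force 1.0 M [-0.03  0.51  0.02] F [-0.1 -0.5  1.2] w 0.0429
[ 1.12  0.81 -1.18  2.42  2.06  0.61 -0.02]
```

View pics/w14.png

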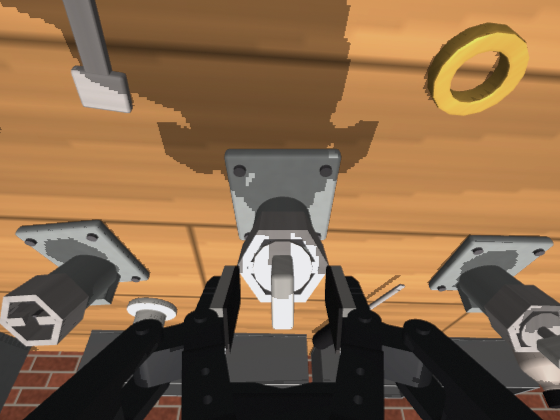

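```bash
python3 -m crank '{"travel":[[0,0,0],[0,0,0],[0,0,0],[0,0,0]],"rot":[[0,0,0],[0,0,0],[0,0,0],[0,0,0]]}' -1 60
python3 -m crank '{"travel":[[-0.2,0,0.3],[-0.4,0,0.7],[-0.8,-0.05,1.3],[-0.8,-0.05,1.3]],"rot":[[0,0,0],[0,0,0],[0,0,0],[0,0,0]]}'
python3 -c "
from h import *
delta(2,46,-90,True); axm(2);print(bot.observe()['qpos'].round(2))"
```

```text
clock: 25.9
position: [0.4441, -0.1193, 0.1491]
tool_rot: [3.14, 0.56, -3.074]
force: [-4.5, -1.4, 10.0]
grip_width: 0.0089
clock: 26.3
position: [0.4359, -0.1199, 0.1628]
tool_rot: [-3.141, 0.56, -3.072]
force: [-0.0, -1.0, -0.9]
grip_width: 0.009
travel cm [-0.12, 0.09, -0.1] rot [-0.0, 0.1, 0.0] | 0.1 q7 0.1 t 26.3
axial moment -0.059 axial force -0.7 M [-0.04  0.62 -0.07] F [-0.  -1.  -0.9] w 0.009
[ 1.2   0.85 -1.31  2.43  1.95  0.67  0.1 ]
```

```bash
python3 -m crank '{"travel":[[-0.3,0,0.5],[-0.6,0,1],[-0.8,-0.05,1.3],[-0.8,-0.05,1.3]],"rot":[[0,0,0],[0,0,0],[0,0,0],[0,0,0]]}'
python3 -c "
from h import *
delta(2,61,-90,True); axm(2);print(bot.observe()['qpos'].round(2))"
```

```text
clock: 26.7
position: [0.4296, -0.1224, 0.1743]
tool_rot: [3.136, 0.555, -3.078]
force: [-0.3, -0.4, -0.2]
grip_width: 0.009
travel cm [-0.28, 0.29, 0.02] rot [-0.2, -0.2, 0.2] | 0.4 q7 0.26 t 26.7
axial moment 0.027 axial force 0.0 M [-0.01  0.6   0.05] F [-0.3 -0.4 -0.2] w 0.009
[ 1.3   0.97 -1.49  2.43  1.81  0.83  0.26]
```

```bash
python3 -m crank '{"travel":[[-0.1,0.1,0.3],[-0.1,0.1,0.5],[-0.1,0.1,0.8],[-0.1,0.1,0.8]],"rot":[[0,0,0],[0,0,0],[0,0,0],[0,0,0]]}'
python3 -c "
from h import *
delta(2,66,-90,True); axm(2);print(bot.observe()['qpos'].round(2))"
```

```text
clock: 27.1
position: [0.43, -0.12, 0.1842]
tool_rot: [3.139, 0.559, -3.073]
force: [-0.1, -0.4, -1.0]
grip_width: 0.0091
travel cm [-0.58, 0.03, -0.55] rot [-0.1, 0.0, -0.0] | 0.1 q7 0.26 t 27.1
axial moment 0.039 axial force -0.8 M [-0.05  0.61  0.04] F [-0.1 -0.4 -1. ] w 0.0091
[ 1.3   0.93 -1.49  2.43  1.79  0.8   0.26]
```

```bash
python3 -m crank '{"travel":[[0,0,2],[1,0,4],[2,1,6.5],[4,3,9],[6,6,10.5],[8,9.5,11],[10,13.5,11],[12,17.5,11]],"rot":[[0,0,0],[0,0,0],[0,0,0],[0,0,0],[0,0,0],[0,0,0],[0,0,0],[0,0,0]]}'
python3 -c "
from h import *
place(-.026,lift=.1); axm(2)
im=bot.grab_frame('wrist'); cv2.imwrite('pics/w15.png',im[:,:,::-1])"
```

```text
clock: 27.9
position: [0.5482, 0.0513, 0.294]
tool_rot: [3.139, 0.559, -3.074]
force: [0.7, -1.4, -0.8]
grip_width: 0.0089
goal [0.5661 0.2878 0.2055] travel cm [1.79, 23.65, -8.85] rot [-0.1, 0.0, -10.4] q [ 0.78  0.61 -1.37  2.13  1.38  0.76  0.23] t 27.9
axial moment -0.037 axial force -1.0 M [-0.09  0.67 -0.07] F [ 0.7 -1.4 -0.8] w 0.0089
```

View pics/w15.png

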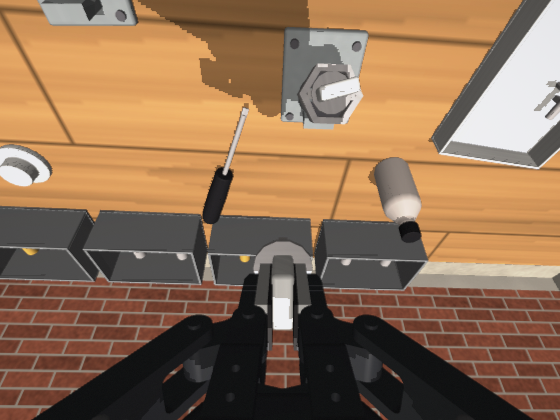

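```bash
python3 -m crank '{"travel":[[0.2,4,0],[0.5,8,0],[0.8,12,0],[1.1,16,0],[1.5,20,0],[1.8,23.6,-1],[1.8,23.6,-5],[1.8,23.6,-9]],"rot":[[0,0,-2],[0,0,-4],[0,0,-6],[0,0,-8],[0,0,-10.4],[0,0,-10.4],[0,0,-10.4],[0,0,-10.4]]}'
python3 -m crank '{"travel":[[0,0,-2],[0,0,-4],[0,0,-5],[0,0,-5]],"rot":[[0,0,0],[0,0,0],[0,0,0],[0,0,0]]}'
python3 -c "
from h import *
place(-.026); axm(2)
im=bot.grab_frame('wrist'); cv2.imwrite('pics/w16.png',im[:,:,::-1])"
```

```text
clock: 28.75
position: [0.5652, 0.2879, 0.203]
tool_rot: [3.135, 0.559, 3.029]
force: [1.4, -1.2, -1.2]
grip_width: 0.0089
clock: 29.15
position: [0.5652, 0.2859, 0.1526]
tool_rot: [3.138, 0.556, 3.028]
force: [0.3, 0.4, -0.5]
grip_width: 0.009
goal [0.5661 0.2878 0.1055] travel cm [0.09, 0.19, -4.71] rot [-0.2, -0.1, -0.0] q [-0.    0.91 -1.06  1.96  1.65  1.11 -0.47] t 29.15
axial moment -0.055 axial force -0.5 M [0.08 0.6  0.01] F [ 0.3  0.4 -0.5] w 0.009
```

View pics/w16.png

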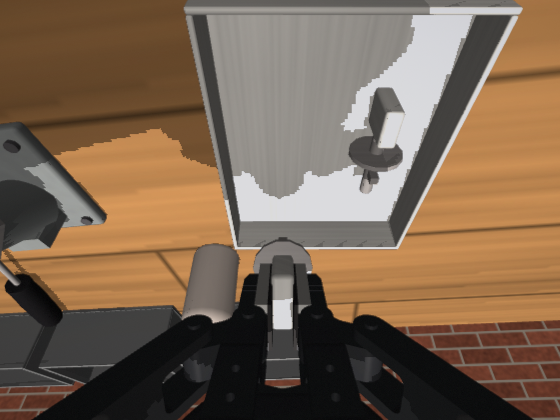

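```bash
python3 -m crank '{"travel":[[0,0.1,-1.5],[0,0.2,-3],[0,0.3,-4.2],[0,0.3,-4.8],[0,0.3,-4.8],[0,0.3,-4.8]],"rot":[[0,0,0],[0,0,0],[0,0,0],[0,0,0],[0,0,0],[0,0,0]]}'
python3 -c "
from h import *
place(-.026); axm(2)
im=bot.grab_frame('wrist'); cv2.imwrite('pics/w17.png',im[:,:,::-1])"
```

```text
clock: 29.8
position: [0.5656, 0.2891, 0.1057]
tool_rot: [3.137, 0.557, 3.027]
force: [0.3, 0.5, 0.2]
grip_width: 0.0089
goal [0.5661 0.2878 0.1055] travel cm [0.05, -0.13, -0.02] rot [-0.2, -0.0, -0.0] q [-0.03  0.99 -1.01  1.96  1.74  1.11 -0.55] t 29.8
axial moment -0.042 axial force 0.0 M [ 0.03  0.59 -0.  ] F [0.3 0.5 0.2] w 0.0089
```

View pics/w17.png

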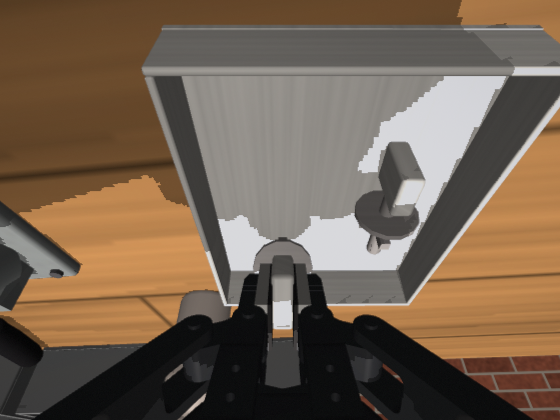

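Clear of the first screw, so I'll release, lift and look.

```bash
python3 -m crank '{"travel":[[0,0,0],[0,0,0],[0,0,0],[0,0,0],[0,0,2],[0,0,5],[0,0,9],[-1,0,13]],"rot":[[0,0,0],[0,0,0],[0,0,0],[0,0,0],[0,0,0],[0,0,0],[0,0,0],[0,0,0]]}' 0 40
python3 -m crank '{"travel":[[-2,3,3],[-4,6,6],[-6,8,8],[-6,8,8],[-6,8,8],[-6,8,8]],"rot":[[0,0,0],[0,0,0],[0,0,0],[0,0,0],[0,0,0],[0,0,0]]}'
python3 -c "
from h import *
for n in ('wrist','scene','top'):
    im=bot.grab_frame(n); cv2.imwrite('pics/%s18.png'%n,im[:,:,::-1])
a=cv2.imread('pics/wrist18.png');b=cv2.imread('pics/scene18.png')[140:220,300:440]
cv2.imwrite('pics/s18c.png',cv2.resize(b,None,fx=5,fy=5,interpolation=cv2.INTER_CUBIC))"
```

```text
clock: 30.65
position: [0.5558, 0.2887, 0.2366]
tool_rot: [3.137, 0.557, 3.026]
force: [0.1, 0.4, 0.8]
grip_width: 0.0432
clock: 31.25
position: [0.4961, 0.368, 0.3147]
tool_rot: [3.139, 0.557, 3.027]
force: [0.5, -0.5, 0.2]
grip_width: 0.0429
```

View pics/wrist18.png

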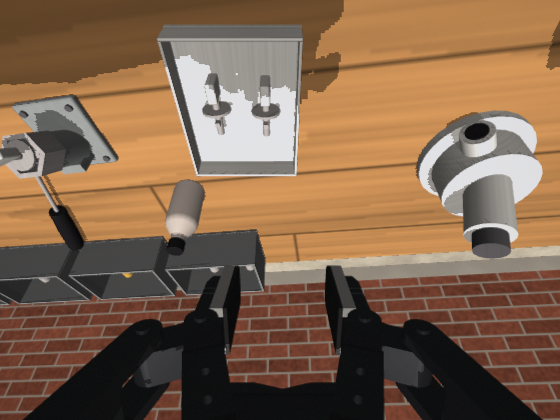

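View pics/s18c.png

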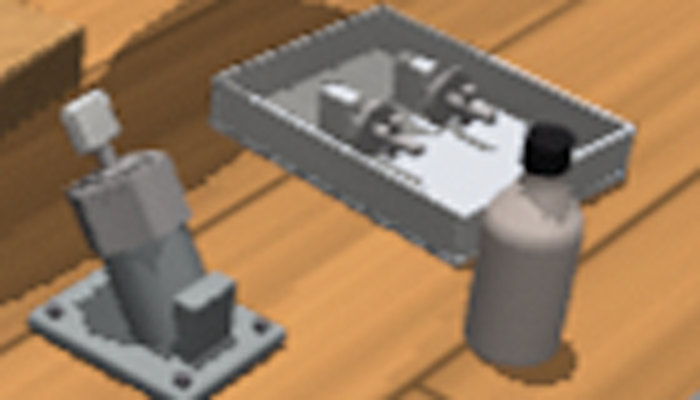

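View pics/top18.png

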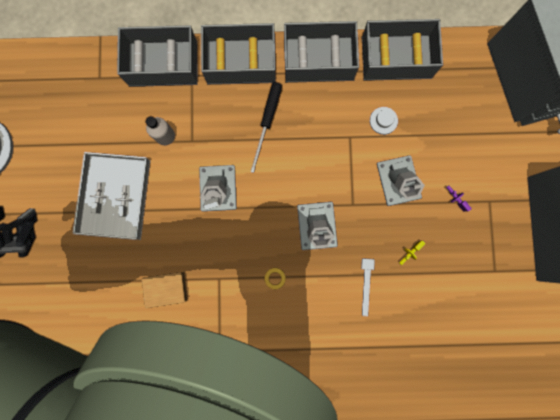

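Both free screws lie in the tray. Screw 1 is still seated, and the bystanders haven't moved. Handing in.

```bash
python3 -c "
from workcell import bot
print(bot.job_done(), bot.observe()['clock'])"
```

```text
the job is handed in; nothing more can be done
the job is handed in; nothing more can be done
```

I tried all three screws, put the two that turned freely in the tray, and left the one that bound in its nut. The job was handed in at about 31 s of the 72 s allowed; no verdict was reported. The letters can't be told apart in the pictures, so the screws are named by position.

| Station | Result of the try | Where it is now |
|---|---|---|
| Near the tray (y ≈ +0.09) | Bound: 0.63 Nm after 24° of gripper turn, down to 0.10 Nm after backing off about 4° | Still seated, tab about 18–19° from crosswise |
| Middle (y ≈ −0.12) | Turned 90° freely, drag under 0.1 Nm | In the tray |
| Far (y ≈ −0.29) | Turned 90° freely, drag about 0.1 Nm | In the tray |

**Last checks:** The final pictures show both free screws lying side by side well inside the tray, in the middle of the floor. The bystanders look unmoved and the gripper is clear of everything. I judged these by eye from the pictures and did not measure them.

**Doubts:**
- **Drag reading:** the far screw's peak reading was 0.105 Nm, slightly over the 0.1 Nm stated for a free screw. I put this down to sensor noise, since it read 0.05 Nm at the end of the turn and drew out cleanly.
- **Middle screw's last stretch:** the arm reached a joint limit near the end of the draw. The last few millimetres were pulled nearly straight up instead of along the axis, and no side force showed.

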